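Set up a laser power check

ROBOT

A 7-joint arm with a two-finger parallel gripper is mounted at the origin on the work surface. World frame = base frame: x ahead of the robot, y to its left, z up, the work surface at z = 0. Lengths are in m, angles in rad, forces in N, time in s.
With the tool pointing down it reaches from about 0.425 to 0.925 m from the base axis. Payload 6.8 kg.
Tool frame: the origin (TCP) lies midway between the tips of the shut fingers; the grasp point (between the pads) lies 19 mm behind it (bot.pinch_z is the distance from the TCP to the grasp point, in m); x points along the fingers, y is the direction in which the jaws open and shut, and the axes are right-handed (so a half turn about x gives the same grasp; the last joint's range is limited). The gripper opens to 85 mm and grips with 20 to 120 N. Pads are 22 mm wide; open, the fingers measure 114 mm over their backs; the gripper's body (76 mm by 85 mm) begins 54 mm behind the grasp point. The pads swing forward as they close: fully open they stand 13 mm farther back than shut.
Start: joints at [1.086, 0.477, 0.022, 1.555, -0.011, 1.109, -0.083], TCP at [0.248, -0.628, 0.231] pointing down, gripper open.
Joint ranges: [-2.96, 2.96], [-0.34, 2.1], [-1.41, 1.46], [0.24, 2.44], [-1.37, 4.51], [0.17, 1.92], [-2.96, 2.96]. Speed limits (rad/s): [2.39, 2.39, 3.14, 3.14, 3.14, 3.14, 3.14].

INTERFACE

Orientations are given as a unit quaternion [w, x, y, z].
In Python, from station import bot gives the robot as it stands. The module is installed in compiled form; this text tells all that it offers.
- The arm moves only by the tool step_arm, never from a script. Its argument "plan" is a list of rows, each a list of 6 numbers: the shift along the tool's x, y, z in units of 40 mm (1.0 is 40 mm), then the turn, a rotation vector about the tool's x, y, z in units of 360 degrees (1.0 is 360 degrees). In form: [[dx, dy, dz, ax, ay, az], ...]. A call has 1 to 8 rows; each row shifts and turns the commanded pose from where the row before left it, along the tool's axes as they then stand; what a row does not reach is not made up. A row lasts 1/8 s, in which the tool goes at most 62.5 mm and 10.7 degrees, less where a joint would pass 70% of its speed; a pose out of reach is approached as far as the arm can. A call with a number of a shift or a turn outside -1 to 1 is refused whole. A call with a gripper value outside its range is refused whole. "fingers" is the closure, from -1 (fully open) to 1 (shut), set as the call begins (left out, the last holds). The fingers move at their own pace and stop on an object; "force" is the grip in N (left out, the last holds). Time passes only in rows, so rows that do not move let the fingers close. It gives the time, the measured TCP pose, the force and the opening at its end, in the units of the state.
- bot.get_obs(): the state, without advancing time (a new reading comes with each control period).
- bot.read_camera(name): name is "scene" or "top" or "wrist"; returns (picture, depth): 384x512x3 uint8, red, green, blue; 384x512 float32, m along the optical axis (not along the pixel's ray), 0 where there is no reading.
- bot.camera_model(name): a dict with "mtx" (3x3 intrinsics, pixels), "origin" and "rotation" of the camera in the world; the wrist camera has in their place "T_tool_cam" (4x4, takes a point from camera to tool coordinates, whose origin is the TCP and whose axes are the tool frame's). Camera axes: x right, y up, looking along -z (the intrinsics and any distortion apply to the point x, -y, -z); pixel columns grow to the right and rows downward; lengths in m; the calibration is good to about 2 mm. A picture is of the moment at which its call begins: read the wrist's pose just before it. camera_model takes no time and is no camera call.
- bot.hand_in(): hands the job in, once; it reports no verdict.
The state is a dict: "t": time; "q": joint angles; "joint_vel": joint speeds; "joint_torque": joint torques, N m; "eef_pos": TCP position; "tool_rot": TCP orientation; "contact_force": force on the tool from outside, world axes, zero at the start; "torque": the same for the moment, N m; "gripper_width": opening from 0.0 (shut) to 1.0 (fully open).
Only numpy, scipy, OpenCV 4.12 (cv2) and the standard library are available. Lean on these libraries where they do the work, as an engineer would, in place of code of your own. Each camera call takes 0.05 s, during which the arm holds its last target.

TASK

Set up the laser power check: take the attenuator slide (yellow tab) from the filter block and push it down into the dovetail holder on the front of the laser until it is fully home and the catch has clicked over it. Only then stand the power sensor, which lies face up on the foam rest, upright on its foot in the middle of the white ring mark on the laser's board, squarely facing the laser. It is top-heavy on a narrow foot: set it down gently there, never let it fall over, see that it stays still by itself, and leave the other things where they are.

Things in the scene. Friction and masses are not known exactly. Their poses are not given: they have to be found in the camera images.
- attenuator: Black filter slide with a YELLOW tab and dark glass, 80 g. Origin: centre of its underside; z up, -x front. Dovetail plate z 0 to 68, 12 thick (x -6 to 6), 46 wide (y) at the back, 34 at the front, lowest 7 mm tapered. Above it the tab to grip: 26 wide (y), x -1 to 6, z 68 to 106, which leaves a shoulder at z 68 in front. Stands in one of the filter block's three slots.
- slide_blue: Filter slide of the same shape with a BLUE tab, in another slot of the filter block. Not wanted; leave it in its slot.
- slide_white: Filter slide of the same shape with a WHITE tab, in another slot. Not wanted; leave it in its slot.
- filter_block: Fixed grey storage block, 150 (x) by 66 (y) by 40 tall, origin under its centre, with slots at x -48, 0 and 48, each 15 by 50 and 34 deep. The slides stand in them with their axes parallel to the block's, undersides 6 above the table, tabs up to 112.
- laser: Fixed bench: dark grey board 12 thick, x -60 to 330, y -90 to 90, with a white ring mark; grey laser housing (x 113 to 318, y -55 to 55, top 153 above the table); on its front, towards the mark, a dovetail filter holder. Origin on the table under the mark's centre; x from the mark to the laser, z up. The beam runs along -x, 112 above the table.
- holder (a point): Origin of a slide that is fully home: laser frame x 95, z 78. A slide goes in from above, its axes along the laser's (front to the mark). Two guides (y 18 to 32 on each side, x 88 to 102) and a back plate hold it with 1 mm play; they end 66 above this point, flared 4 mm over the top 12 mm. Near the end 3 to 6 N downwards push the catch aside; it does not fall home by itself.
- catch (a joint): Sprung steel catch with a red thumb piece, in front of the holder, 13 wide, its hinge 11 ahead of the holder's axis and 166 above the table, its top 184 above the table and 23 ahead. Angle in rad: 0 closed, 0.2 to 0.3 while a slide pushes past; it snaps back to 0 over the front shoulder of a slide that is home.
- mark (a point): Centre of the white ring mark (40 inside, 46 outside), on the top of the board, 12 above the table.
- face_spot (a point): Where the middle of the sensor's front face belongs: 16 from the mark's centre towards the laser, 100 above the board. The way from the mark's centre to this point is the way the sensor must face.
- sensor: Power sensor on a pedestal, 0.39 kg, tips over at 11 degrees. Origin: centre of the foot's underside; z up the post, -x the way it faces. Round foot 32 wide, 8 thick; post 12.8 thick to z 68; dark blue box head z 68 to 132, 56 wide (y), 32 thick (x -16 to 16), black absorber in a metal ring on its face (2.5 proud). Starts lying face up on the foam rest, head to the robot's right, post axis 16 above the rest.
- sensor_head (a point): Centre of the sensor's head, at z 100 in the sensor's frame.
- sensor_face (a point): Middle of the sensor's front face, at x -16, z 100 in the sensor's frame.
- rest: Fixed light grey foam rest, 150 (x) by 60 (y) by 24 tall, on which the sensor lies along x. Origin: centre of its underside. The bench between the filter block and the laser's board is free.
- wash_bottle: White squeeze wash bottle, 68 in diameter, 190 tall; bystander, leave it.
- timer: Flat white digital timer, 62 by 62 by 18; bystander, leave it.
- marker: White and blue marker pen, 135 long; bystander, leave it.
There are look-alikes about, which are no part of the job. What is shaped like the attenuator but turquoise is not meant. What is shaped like the sensor but purple is not meant.

How it is judged:
On the way, in this order (a step that is already met when the one before it is completed fails the run):
1. the attenuator is home in the dovetail holder, the catch has clicked over it and it is let go (horizontal distance between attenuator and holder below 0.004 m and z of attenuator in the frame of holder between -0.003 and 0.003 m and angle between attenuator's own z axis and vertical below 0.08 rad and value of joint catch below 0.06 rad and contact force between the fingers and attenuator below 0.1 N), for 0.2 s.
2. the sensor stands by itself, still, on the ring mark, facing the laser (horizontal distance between sensor and mark below 0.01 m and z of sensor in the frame of mark below 0.003 m and angle between sensor's own z axis and vertical below 0.04 rad and horizontal distance between sensor_face and face_spot below 0.011 m and angle between the x axis of sensor and the x axis of laser, either way round below 0.2 rad and linear speed of sensor below 0.01 m/s and angular speed of sensor below 0.12 rad/s and contact force between the fingers and sensor below 0.1 N), for 0.5 s.
At the end, for the whole second after the job is handed in: The attenuator is fully home in the holder (within 3 mm of its bottom, upright) with the catch closed (under 0.06 rad); the sensor stands free and still on its foot (tilt under 0.04 rad), within 10 mm of the mark's centre, its face within 11 mm of its spot and within 0.2 rad of square to the laser (all of step 1 and all of step 2); the robot touches nothing.
It fails at once if the sensor is let fall over (angular speed of sensor above 5 rad/s and contact force between the fingers and sensor below 0.1 N).
It fails at once if the sensor is dropped or banged down on the laser's board (contact force between sensor and laser above 40 N).
It fails at once if another filter slide is pulled out or knocked over (distance of any of slide_blue, slide_white from where it was at the start of the episode above 0.03 m).
It fails at once if the wash bottle, timer or marker is knocked over or shifted (distance of any of wash_bottle, timer from where it was at the start of the episode above 0.04 m or angle between wash_bottle's own z axis and vertical above 0.5 rad or distance of marker from where it was at the start of the episode above 0.06 m).
It also fails if it takes over 72 s, if anything falls off the work surface, if the arm or the gripper's body presses on something with over 40 N, if the wrist force passes 120 N, or if a joint passes its speed limit or range.

## Working session

There is one attempt and no reset: what is moved stays moved. The work goes in short steps, Python scripts to look and compute and a tool call to move; the robot and the scene stay as the last step left them, time stands still between calls to the robot, and variables do not carry over. Pictures are saved under pics/ and viewed, and the job is handed in when it is done.

Besides the shell and the picture viewer there is one more tool, called after ">>>" as a command line: name --pt "numbers of a row" for each row, then --argument value for the rest. step_arm: Moves the arm, as the interface text tells. Shifts and turns lie within -1 to 1; 1 stands for 40 mm of shift or 360 degrees of turn. Its arguments: {"type":"object","properties":{"plan":{"type":"array"},"fingers":{"type":"number"},"force":{"type":"number"}},"required":["plan"]}

```bash
ls; mkdir -p pics
cat > h.py <<'E'
import numpy as np, cv2
from scipy.spatial.transform import Rotation as R
from station import bot
def st():
    o=bot.get_obs(); q=np.array(o['tool_rot']); 
    return o, np.array(o['eef_pos']), R.from_quat(q[[1,2,3,0]]).as_matrix()
def cam(name):
    m=bot.camera_model(name)
    if 'origin' in m: return np.array(m['mtx']),np.array(m['origin']),np.array(m['rotation']),m
    o,p,Rt=st(); T=np.array(m['T_tool_cam'])
    return np.array(m['mtx']), p+Rt@T[:3,3], Rt@T[:3,:3],m
def ray(c,u,v):
    K,o,Rm,m=c
    d=np.array([(u-K[0,2])/K[0,0],-(v-K[1,2])/K[1,1],-1.0])
    return o,Rm@d
def onz(c,u,v,z):
    o,d=ray(c,u,v); return o+d*(z-o[2])/d[2]
def pts(c,depth):
    K,o,Rm,m=c
    v,u=np.mgrid[:depth.shape[0],:depth.shape[1]]
    d=np.stack([(u-K[0,2])/K[0,0],-(v-K[1,2])/K[1,1],-np.ones(u.shape)],-1)*depth[...,None]
    return o+d@Rm.T
def proj(c,P):
    K,o,Rm,m=c
    p=(np.array(P)-o)@Rm
    return K[0,0]*p[...,0]/-p[...,2]+K[0,2], K[1,1]*-p[...,1]/-p[...,2]+K[1,2]
def shot(name,fn):
    c=cam(name); im,d=bot.read_camera(name)
    cv2.imwrite('pics/'+fn+'.png',im[...,::-1]); np.savez('pics/'+fn+'.npz',im=im,d=d,K=c[0],o=c[1],R=c[2])
    return c,im,d
def load(fn):
    z=np.load('pics/'+fn+'.npz'); return (z['K'],z['o'],z['R'],None),z['im'],z['d']
E
python3 - <<'E'
from h import *
for n in('scene','top','wrist'):
    c,im,d=shot(n,n+'0'); print(n,c[3]); print((d>0).mean())
o,p,Rt=st(); print(o); print(Rt)
E
```

```text
pics
scene {'mtx': array([[432.75386113,   0.        , 254.24914118],
       [  0.        , 432.75386113, 188.76146058],
       [  0.        ,   0.        ,   1.        ]]), 'origin': array([ 1.0708846 , -0.30157961,  0.80744486]), 'rotation': array([0.81094088, 0.30115923, 0.16580886, 0.47348223])}
0.9959309895833334
top {'mtx': array([[387.35349791,   0.        , 258.72271217],
       [  0.        , 387.35349791, 204.74599854],
       [  0.        ,   0.        ,   1.        ]]), 'origin': array([ 0.3541382 , -0.0247851 ,  1.12756736]), 'rotation': array([-0.68328078, -0.07645056,  0.0787625 ,  0.72185813])}
0.996185302734375
wrist {'mtx': array([[339.76284687,   0.        , 258.19848538],
       [  0.        , 339.76284687, 187.58872512],
       [  0.        ,   0.        ,   1.        ]]), 'T_tool_cam': array([[-2.94105221e-04,  3.02666611e-01, -9.53096446e-01,
        -1.42223242e-01],
       [ 9.99999674e-01, -6.27362273e-04, -5.07804578e-04,
        -4.12776528e-04],
       [-7.51632243e-04, -9.53096285e-01, -3.02666328e-01,
        -7.79143237e-02],
       [ 0.00000000e+00,  
[... 217 characters left out ...]
array([ 0.00065942, -0.00184403, -0.00065169, -0.00134248,  0.00230582,
       -0.00175726, -0.00067329]), 'joint_torque': array([ 3.92199028e-03, -5.96922576e+01,  1.61100570e+00, -2.81494707e+01,
        1.26922995e-02,  6.48737652e-03,  4.26401118e-05]), 'eef_pos': array([ 0.24817095, -0.62726624,  0.2305542 ]), 'tool_rot': array([-0.13194072, -0.69447424, -0.13287957,  0.69472311]), 'contact_force': array([ 0.0220049 ,  0.1055351 , -0.65272476]), 'torque': array([0.00665271, 0.0095038 , 0.00255143]), 'gripper_width': 0.9975613287832923}
[[-5.94355718e-04  3.67887409e-01 -9.29870153e-01]
 [ 1.23835189e-03 -9.29869333e-01 -3.67887877e-01]
 [-9.99999057e-01 -1.37016273e-03  9.70990848e-05]]
```

Run:
```python
s=open('h.py').read()
s=s.replace("np.array(m['rotation']),m","R.from_quat(np.array(m['rotation'])[[1,2,3,0]]).as_matrix(),m")
open('h.py','w').write(s)
import numpy as np
from scipy.spatial.transform import Rotation as R
from station import bot
for n in('scene','top'):
    f='pics/%s0.npz'%n; z=dict(np.load(f)); z['R']=R.from_quat(z['R'][[1,2,3,0]]).as_matrix(); np.savez(f,**z)
    print(z['R'])
```

```text
[[ 0.496644   -0.66806246  0.55410946]
 [ 0.86780193  0.37023539 -0.33142957]
 [ 0.01626472  0.64545977  0.76362108]]
[[-0.05456538  0.97442069 -0.21800672]
 [-0.99850644 -0.05384769  0.00923631]
 [-0.00273911  0.2181851   0.97590356]]
```

View pics/scene0.png

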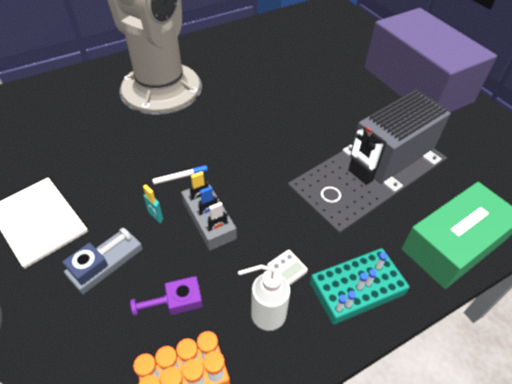

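View pics/top0.png

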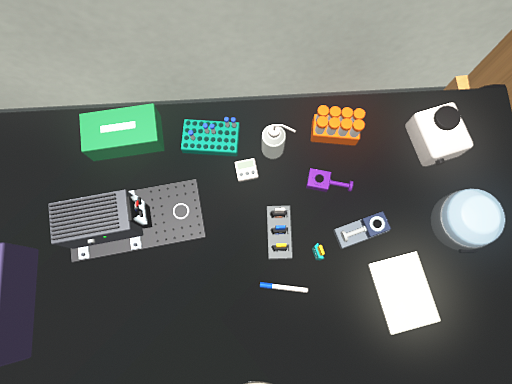

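View pics/wrist0.png

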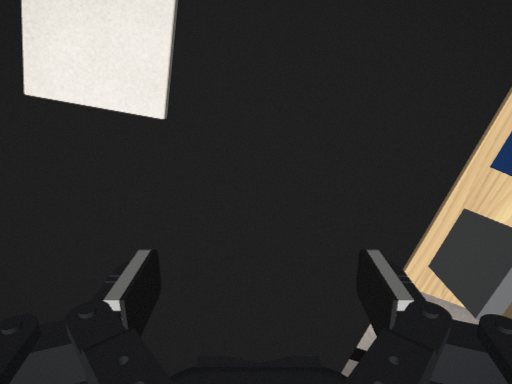

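Run:
```python
from h import *
c,im,d=load('top0'); P=pts(c,d)
for n,(u,v) in dict(mark=(181,211),laserc=(90,217),catch=(135,200),blue=(280,229),yellow=(281,247),white=(279,212),head=(377,224),foot=(345,236),timer=(246,170),bottle=(273,140),table=(200,300),turq=(319,251)).items(): print(n,P[v,u].round(3))
c2,im2,d2=load('scene0'); P2=pts(c2,d2)
for n,(u,v) in dict(mark=(331,195),tab=(368,130),blue=(207,195),yellow=(198,179),white=(215,210),head=(85,262),table=(270,200)).items(): print(n,P2[v,u].round(3))
a=cv2.resize(im[110:290,30:230],None,fx=4,fy=4,interpolation=cv2.INTER_CUBIC);cv2.imwrite('pics/a.png',a[...,::-1])
a=cv2.resize(im2[90:250,270:460],None,fx=4,fy=4,interpolation=cv2.INTER_CUBIC);cv2.imwrite('pics/b.png',a[...,::-1])
a=cv2.resize(im2[150:300,50:250],None,fx=4,fy=4,interpolation=cv2.INTER_CUBIC);cv2.imwrite('pics/c.png',a[...,::-1])
```

```text
mark [0.598 0.194 0.01 ]
laserc [0.566 0.405 0.141]
catch [0.598 0.28  0.168]
blue [ 0.517 -0.089  0.082]
yellow [ 0.469 -0.089  0.069]
white [ 0.565 -0.09   0.078]
head [ 0.52  -0.362  0.057]
foot [ 0.492 -0.272  0.048]
timer [ 0.711 -0.003  0.018]
bottle [ 0.759 -0.084  0.123]
table [ 0.339  0.146 -0.003]
turq [ 0.451 -0.19   0.083]
mark [0.599 0.195 0.012]
tab [0.588 0.271 0.176]
blue [ 0.52  -0.089  0.095]
yellow [ 0.473 -0.088  0.099]
white [ 0.568 -0.093  0.1  ]
head [ 0.529 -0.362  0.058]
table [ 0.533  0.065 -0.001]
```

View pics/a.png

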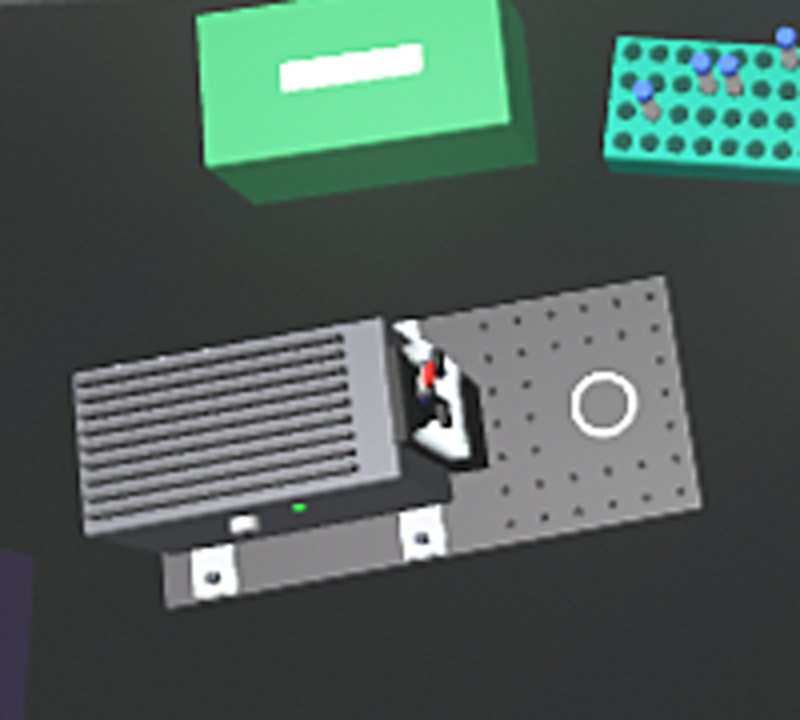

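View pics/b.png

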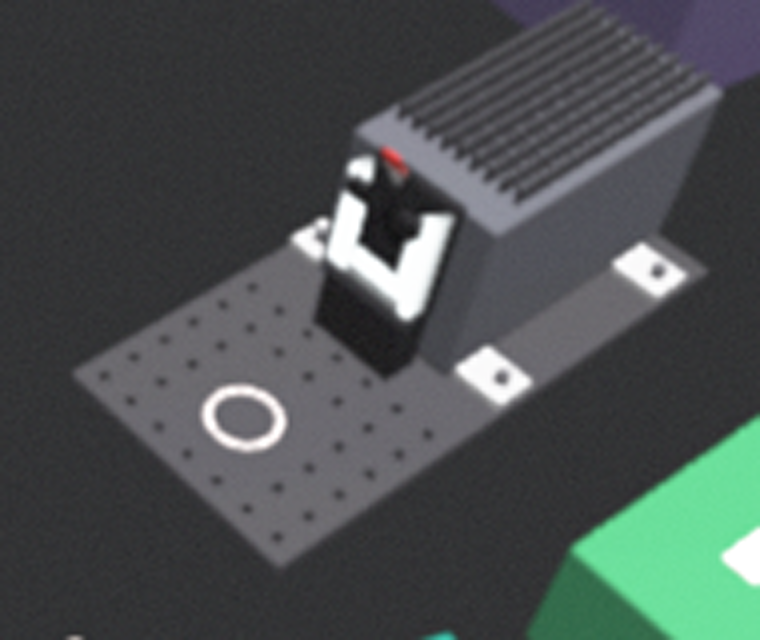

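View pics/c.png

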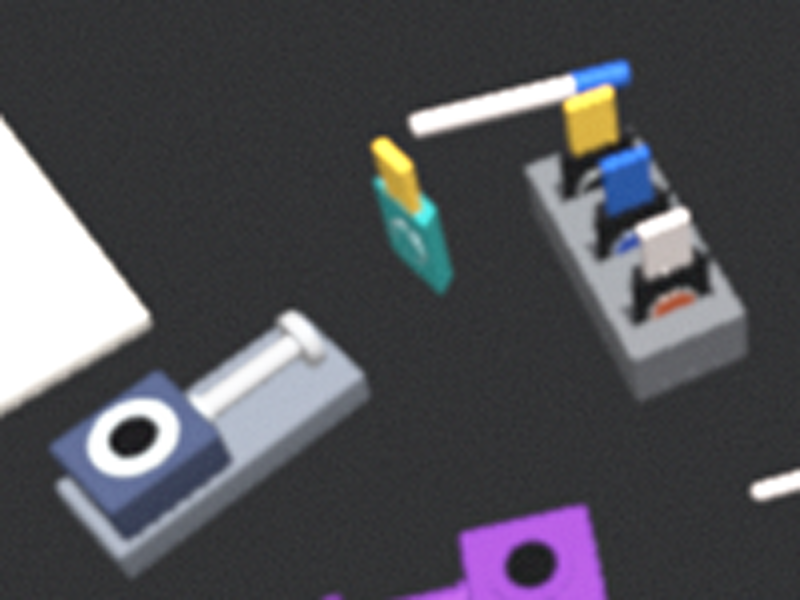

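Run:
```python
from h import *
c,im,d=load('top0'); 
c2,im2,d2=load('scene0')
a=cv2.resize(im[200:265,260:300],None,fx=9,fy=9,interpolation=cv2.INTER_CUBIC)
b=cv2.resize(im2[165:250,175:240],None,fx=7,fy=7,interpolation=cv2.INTER_CUBIC)
H=max(a.shape[0],b.shape[0]); o=np.zeros((H,a.shape[1]+b.shape[1],3),np.uint8); o[:a.shape[0],:a.shape[1]]=a;o[:b.shape[0],a.shape[1]:]=b
o=np.clip(o.astype(float)*1.6,0,255).astype(np.uint8)
cv2.imwrite('pics/d.png',o[:600,:,::-1])
```

```text
(no output)
```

View pics/d.png

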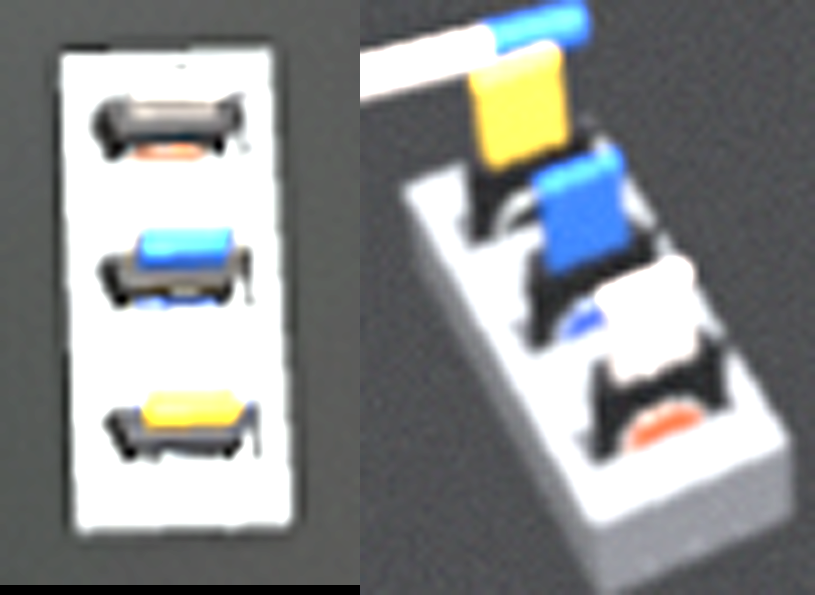

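>>> step_arm --pt "0 -0.85 -0.85 0 0 0" --pt "0 -0.85 -0.85 0 0 0" --pt "0 -0.85 -0.85 0 0 0" --pt "0 -0.85 -0.85 0 0 0" --pt "0 -0.85 -0.85 0 0 0" --pt "0 -0.85 -0.85 0 0 0" --pt "0 -0.85 -0.85 0 0 0" --pt "0 -0.85 -0.85 0 0 0" --fingers -1 --force 80

```text
t: 1.15
eef_pos: [0.4015, -0.2731, 0.2313]
tool_rot: [-0.132, -0.695, -0.132, 0.695]
contact_force: [0.9, -1.5, 0.4]
gripper_width: 1.004
```

>>> step_arm --pt "0 -0.85 -0.85 0 0 0" --pt "0 -0.85 -0.85 0 0 0" --pt "0 -0.85 -0.85 0 0 0" --pt "0 0 0 0.02 0 0" --pt "0 0 0 0.02 0 0" --pt "0 0 0 0.02 0 0" --pt "0 0 0 0 0 0"

```text
t: 2.02
eef_pos: [0.4584, -0.1422, 0.2311]
tool_rot: [-0.0, -0.707, -0.0, 0.707]
contact_force: [-0.3, 0.1, -0.8]
gripper_width: 1.002
```

Run:
```python
from h import *
o,p,Rt=st(); print(o['t'],p,o['q'],o['contact_force']);print(Rt)
shot('wrist','w1')
```

```text
2.025 [ 0.45836316 -0.14221238  0.23114807] [ 0.38031321  0.16825511 -0.23321018  1.99483898  0.04656315  0.98384133
 -1.44535262] [-0.34678238  0.11582707 -0.84250296]
[[-3.73756159e-04  9.78368064e-04 -9.99999452e-01]
 [ 8.95222595e-07 -9.99999521e-01 -9.78368467e-04]
 [-9.99999930e-01 -1.26089334e-06  3.73755104e-04]]
```

View pics/w1.png

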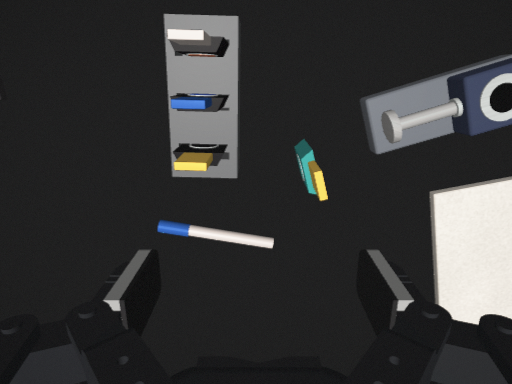

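Run:
```python
from h import *
c,im,d=load('w1'); P=pts(c,d)
hsv=cv2.cvtColor(im,cv2.COLOR_RGB2HSV)
m=(hsv[...,0]>15)&(hsv[...,0]<35)&(hsv[...,1]>120)&(hsv[...,2]>80)
m[:, 260:]=False; m[200:]=False
q=P[m]; print(m.sum(), q.min(0),q.max(0))
t=q[q[:,2]>0.107]; print('top',len(t),t.min(0),t.max(0),t.mean(0))
v,u=np.nonzero(m); print(u.min(),u.max(),v.min(),v.max())
tm=np.zeros_like(m); 
ty=m&(P[...,2]>0.107); vv,uu=np.nonzero(ty); print(uu.min(),uu.max(),vv.min(),vv.max()); r=cv2.minAreaRect(P[ty][:,:2].astype(np.float32)*1000); print(r)
for (nm,lo,hi) in (('blue',100,125),):
    mb=(hsv[...,0]>lo)&(hsv[...,0]<hi)&(hsv[...,1]>120)&(hsv[...,2]>60); mb[:,260:]=0; mb[150:]=0
    tb=mb&(P[...,2]>0.107); print(nm,cv2.minAreaRect(P[tb][:,:2].astype(np.float32)*1000))
# block top
bt=(np.abs(P[...,2]-0.04)<0.006); bt[:, :150]=0; bt[:,260:]=0; bt[200:]=0
bb=bt&(hsv[...,1]<60)&(hsv[...,2]>60); print('block',P[bb][:,2].mean(),cv2.minAreaRect(P[bb][:,:2].astype(np.float32)*1000), bb.sum())
cv2.imwrite('pics/z1.png',cv2.resize(im[0:190,150:350],None,fx=4,fy=3.1,interpolation=cv2.INTER_CUBIC)[...,::-1])
```

```text
605 [ 0.44953893 -0.14161864  0.03905844] [ 0.53615325 -0.05637755  0.37334291]
top 316 [ 0.46726072 -0.14161864  0.10702999] [ 0.53615325 -0.07472591  0.37334291] [ 0.47155943 -0.08838129  0.11194288]
174 212 152 170
174 207 157 170
((496.1734619140625, -114.50196075439453), (21.299541473388672, 94.2397689819336), 43.11687469482422)
blue ((523.3142700195312, -109.5212631225586), (11.668071746826172, 68.14823913574219), 12.085695266723633)
block 0.039552118831178325 ((516.1962280273438, -88.85771179199219), (66.3250961303711, 150.33718872070312), 88.6092529296875) 7664
```

View pics/z1.png

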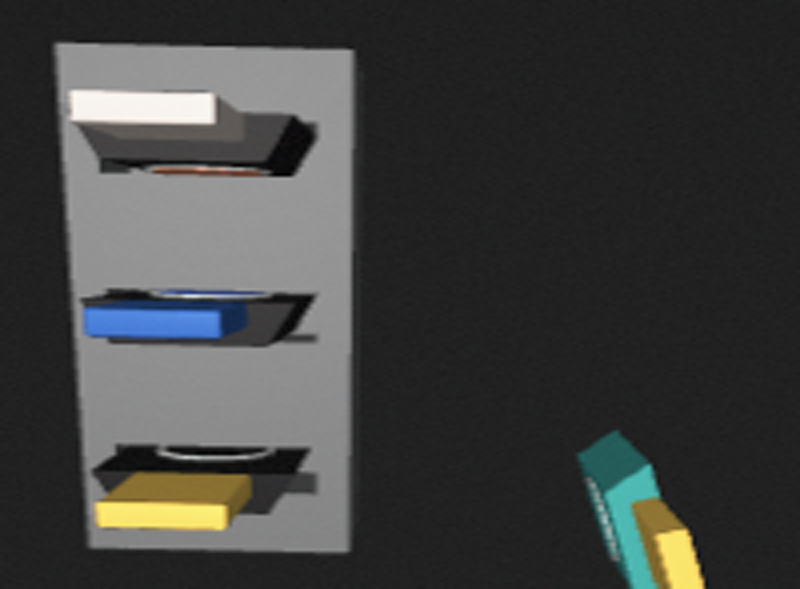

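Run:
```python
from h import *
c,im,d=load('w1'); P=pts(c,d)
hsv=cv2.cvtColor(im,cv2.COLOR_RGB2HSV)
m=(hsv[...,0]>15)&(hsv[...,0]<35)&(hsv[...,1]>120)&(hsv[...,2]>80)
m[:, 260:]=False; m[200:]=False
br=hsv[...,2][m]; print(np.percentile(br,[5,25,50,75,95]))
top=m&(hsv[...,2]>190); v,u=np.nonzero(top)
X=np.array([onz(c,a,b,0.112) for a,b in zip(u,v)])[:,:2]*1000
print(len(X),X.min(0),X.max(0),cv2.minAreaRect(X.astype(np.float32)))
mb=(hsv[...,0]>100)&(hsv[...,0]<125)&(hsv[...,1]>120)&(hsv[...,2]>150);mb[:,260:]=0; mb[150:]=0
v,u=np.nonzero(mb);X=np.array([onz(c,a,b,0.112) for a,b in zip(u,v)])[:,:2]*1000
print(len(X),X.min(0),X.max(0),cv2.minAreaRect(X.astype(np.float32)))
```

```text
[109. 137. 139. 250. 251.]
268 [ 467.64486583 -100.58096008] [474.16181102 -75.03728674] ((470.8959655761719, -87.80982208251953), (6.509653091430664, 25.55058479309082), 0.09689433127641678)
298 [ 515.71409765 -101.24916024] [525.87443072 -76.24565394] ((520.7933349609375, -88.74432373046875), (10.14647102355957, 25.012296676635742), 0.09843355417251587)
```

>>> step_arm --pt "0 -0.7 -0.16 0.0033 0 0" --pt "0 -0.66 -0.15 0 0 0" --pt "0.7 0 0 0 0 0" --pt "0.8 0 0 0 0 0" --pt "0 0 0 0 0 0"

```text
t: 2.7
eef_pos: [0.4697, -0.0879, 0.1695]
tool_rot: [0.007, -0.705, 0.006, 0.709]
contact_force: [0.1, -0.1, 0.1]
gripper_width: 0.996
```

Run:
```python
from h import *
o,p,Rt=st(); print(o['t'],p,o['q'],o['contact_force']);print(Rt)
c,im,d=shot('wrist','w2')
hsv=cv2.cvtColor(im,cv2.COLOR_RGB2HSV)
m=(hsv[...,0]>15)&(hsv[...,0]<35)&(hsv[...,1]>120)&(hsv[...,2]>190)
n,l,s,ce=cv2.connectedComponentsWithStats(m.astype(np.uint8))
for i in range(1,n):
  if s[i,4]>100:
    v,u=np.nonzero(l==i); X=np.array([onz(c,a,b,0.112) for a,b in zip(u,v)])[:,:2]*1000
    print(s[i],X.min(0),X.max(0),cv2.minAreaRect(X.astype(np.float32)))
    T=(np.c_[X/1000,np.full(len(X),.112)]-p)@Rt; print('tool frame',T.min(0),T.max(0))
```

```text
2.7 [ 0.46965417 -0.08786124  0.16950868] [ 0.2900575   0.24830426 -0.27032809  2.05900598  0.08668777  0.84969092
 -1.61964422] [ 0.05641755 -0.09051763  0.05852592]
[[-4.84342224e-03 -1.88558016e-02 -9.99810482e-01]
 [ 7.36804766e-04 -9.99822005e-01  1.88524496e-02]
 [-9.99987999e-01 -6.45354755e-04  4.85645318e-03]]
[239 185  40  17 636] [474.70238768 -99.84736946] [485.57527752 -75.49479391] ((480.1570129394531, -87.76478576660156), (24.356210708618164, 10.474587440490723), 88.97339630126953)
tool frame [ 0.05742517 -0.01243054 -0.0160245 ] [ 0.05749054  0.01192566 -0.00552968]
[391 191  29  54 734] [ 443.25515163 -191.00600921] [ 479.96743483 -169.85124531] ((461.66009521484375, -182.3361053466797), (40.04008102416992, 15.514158248901367), 14.973166465759277)
tool frame [ 0.05739419  0.08184149 -0.01220487] [0.05756028 0.1036613  0.02417086]
```

View pics/w2.png

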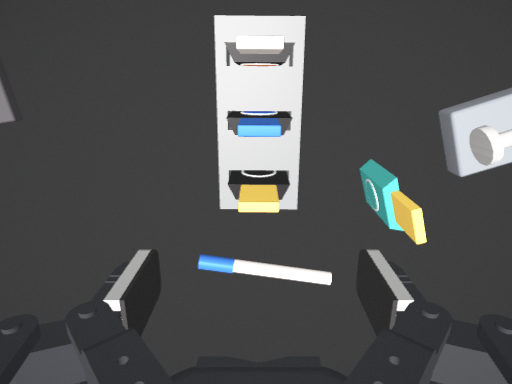

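Run:
```python
from h import *
c,im,d=load('w2'); P=pts(c,d)
for v in range(182,216,2): print(v,im[v,259],P[v,259].round(4))
cv2.imwrite('pics/z2.png',cv2.resize(im[150:220,200:320],None,fx=6,fy=6,interpolation=cv2.INTER_NEAREST)[...,::-1])
```

```text
182 [38 37 37] [ 0.474  -0.088   0.0684]
184 [104  94  66] [ 0.4741 -0.088   0.0737]
186 [233 199  93] [ 0.4742 -0.088   0.0788]
188 [233 200  94] [ 0.474 -0.088  0.083]
190 [234 202  95] [ 0.4741 -0.088   0.0875]
192 [235 204  96] [ 0.4741 -0.088   0.0921]
194 [234 201  95] [ 0.4741 -0.088   0.0962]
196 [235 203  96] [ 0.4742 -0.088   0.1005]
198 [236 205  97] [ 0.4743 -0.088   0.1046]
200 [234 202  94] [ 0.4744 -0.088   0.1087]
202 [255 255 161] [ 0.4739 -0.088   0.111 ]
204 [255 255 199] [ 0.4729 -0.0879  0.112 ]
206 [255 255 196] [ 0.4713 -0.0879  0.1113]
208 [255 255 194] [ 0.4701 -0.0879  0.1118]
210 [255 255 192] [ 0.4686 -0.0879  0.1112]
212 [170 142  85] [ 0.4226 -0.0873  0.0007]
214 [66 65 66] [ 0.4197 -0.0872 -0.0012]
```

View pics/z2.png

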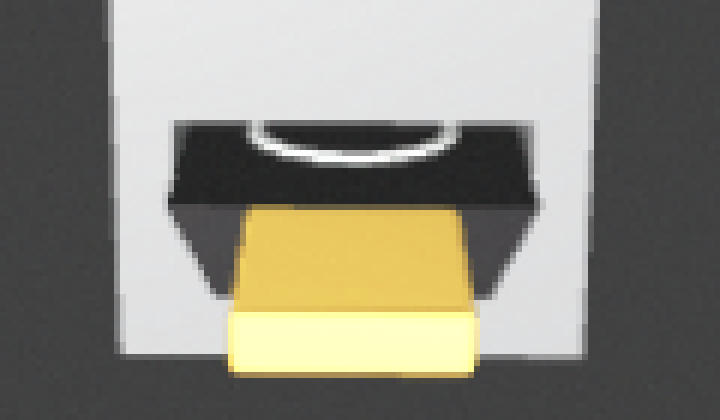

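>>> step_arm --pt "0.6 0 -0.03 0 0.0007 0" --pt "0.6 0 0 0 0 0" --pt "0.6 0 0 0 0 0" --pt "0.46 0 0 0 0 0" --pt "0 0 0 0 0 0"

```text
t: 3.38
eef_pos: [0.4732, -0.0882, 0.0812]
tool_rot: [-0.007, 0.708, -0.007, -0.706]
contact_force: [0.9, -0.1, 0.1]
gripper_width: 0.997
```

Run:
```python
from h import *
o,p,Rt=st(); print(o['t'],p,o['q'],o['contact_force']);print(Rt)
c,im,d=shot('wrist','w3')
cv2.imwrite('pics/z3.png',cv2.resize(im[130:384,80:432],None,fx=2,fy=2)[...,::-1])
```

```text
3.375 [ 0.47320094 -0.08818167  0.08121508] [ 0.26064707  0.38751396 -0.24571842  2.12527244  0.15425505  0.64108331
 -1.68223094] [ 0.92615218 -0.08058453  0.07577387]
[[ 3.97444473e-03 -2.03209340e-02 -9.99785609e-01]
 [-9.63056417e-05 -9.99793508e-01  2.03207117e-02]
 [-9.99992097e-01  1.55214491e-05 -3.97558106e-03]]
```

View pics/z3.png

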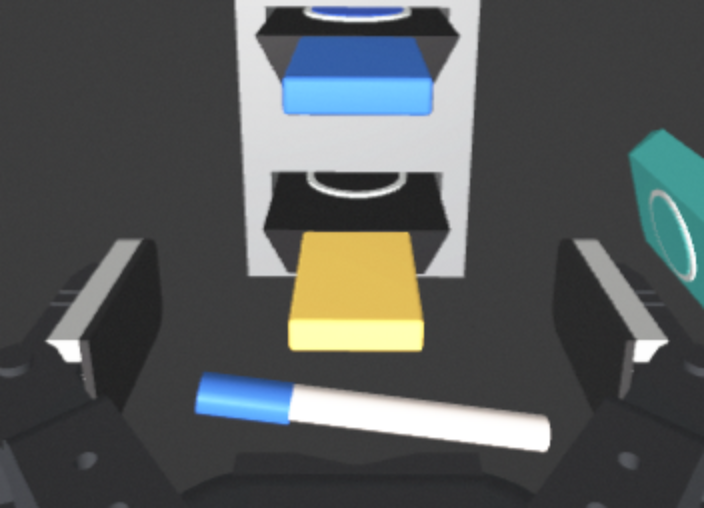

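>>> step_arm --pt "0 0 0 0 0 0" --pt "0 0 0 0 0 0"

```text
t: 3.68
eef_pos: [0.4738, -0.0882, 0.0819]
tool_rot: [-0.007, 0.709, -0.008, -0.705]
contact_force: [0.1, 0.1, 0.5]
gripper_width: 1.002
```

>>> step_arm --pt "0.07 0 0.075 0 -0.0009 0" --pt "0 0 0 0 0 0"

```text
t: 3.92
eef_pos: [0.4696, -0.088, 0.078]
tool_rot: [0.007, -0.706, 0.007, 0.708]
contact_force: [-1.3, 0.3, -0.8]
gripper_width: 1.001
```

Run:
```python
from h import *
o,p,Rt=st(); print(o['t'],p,o['q'],o['contact_force']);print(Rt)
```

```text
3.925 [ 0.46962901 -0.08800447  0.0779758 ] [ 0.25982033  0.39099983 -0.24484301  2.13082505  0.15584037  0.6379994
 -1.68459728] [-1.34774798  0.32809061 -0.82375044]
[[-1.84774238e-03 -2.08870395e-02 -9.99780135e-01]
 [ 1.85264711e-06 -9.99781841e-01  2.08870718e-02]
 [-9.99998293e-01  3.67416878e-05  1.84737797e-03]]
```

>>> step_arm --pt "0 0 0 0 0 0" --pt "0 0 0 0 0 0" --pt "0 0 0 0 0 0" --pt "0 0 0 0 0 0" --pt "0 0 0 0 0 0" --pt "0 0 0 0 0 0" --fingers 1 --force 80

```text
t: 4.68
eef_pos: [0.4704, -0.088, 0.0784]
tool_rot: [0.007, -0.707, 0.007, 0.707]
contact_force: [-0.7, 0.6, 4.2]
gripper_width: 0.287
```

Run:
```python
from h import *
o,p,Rt=st(); print(o['t'],p,o['gripper_width'],o['contact_force'])
print(Rt)
c,im,d=shot('wrist','w4')
cv2.imwrite('pics/z4.png',cv2.resize(im[130:384,80:432],None,fx=2,fy=2)[...,::-1])
```

```text
4.675 [ 0.47041458 -0.08797128  0.0783595 ] 0.28660564823440304 [-0.68127862  0.58819145  4.1893143 ]
[[-4.31803151e-04 -2.08460088e-02 -9.99782605e-01]
 [-3.97089737e-05 -9.99782697e-01  2.08460279e-02]
 [-9.99999906e-01  4.87017217e-05  4.30881546e-04]]
```

View pics/z4.png

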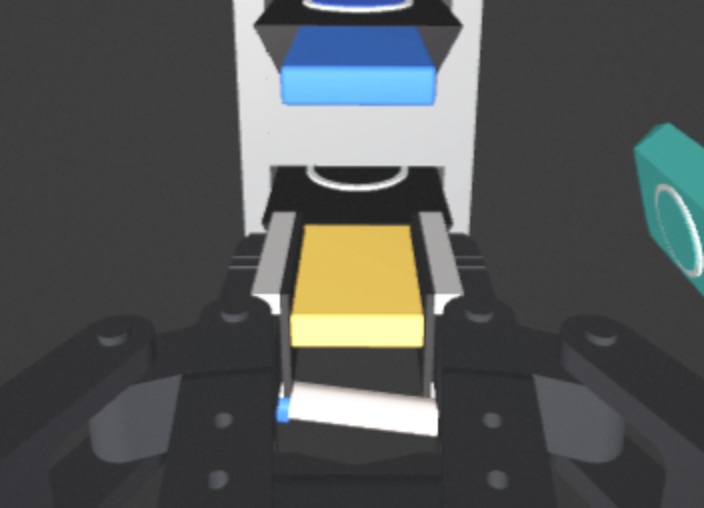

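>>> step_arm --pt "-0.4 0 0 0 0 0" --pt "-0.6 0 0 0 0 0" --pt "-0.8 0 0 0 0 0" --pt "-0.8 0 0 0 0 0" --pt "-0.8 0 0 0 0 0" --pt "-0.6 0 0 0 0 0" --pt "-0.3 0 0 0 0 0" --pt "0 0 0 0 0 0"

```text
t: 5.72
eef_pos: [0.4703, -0.088, 0.2507]
tool_rot: [0.007, -0.707, 0.008, 0.707]
contact_force: [-0.5, -0.2, -1.4]
gripper_width: 0.287
```

Run:
```python
from h import *
o,p,Rt=st(); print(o['t'],p,o['q'],o['gripper_width'],o['contact_force'])
shot('wrist','w5'); shot('top','top5'); shot('scene','scene5')
for n in('top0','scene0'):
    c,im,d=load(n); P=pts(c,d); 
    hs=(np.abs(P[...,2]-0.153)<0.012)&(P[...,1]>0.2)&(P[...,1]<0.6)&(P[...,0]<0.66)&(P[...,0]>.4)
    nn,l,s,ce=cv2.connectedComponentsWithStats(hs.astype(np.uint8)); i=1+np.argmax(s[1:,4]); m=l==i
    print(n,'housing',P[m][:,2].mean(),cv2.minAreaRect((P[m][:,:2]*1000).astype(np.float32)))
    ring=(np.abs(P[...,2]-0.012)<0.01)&(im.min(-1)>140)&(np.hypot(P[...,0]-.598,P[...,1]-.1945)<0.035)
    v,u=np.nonzero(ring); X=np.array([onz(c,a,b,0.012) for a,b in zip(u,v)])[:,:2]*1000
    print('ring',cv2.fitEllipse(X.astype(np.float32)), X.min(0),X.max(0),(X.min(0)+X.max(0))/2)
```

```text
5.725 [ 0.47030617 -0.08801079  0.25068707] [ 0.30780725  0.14762347 -0.27880471  1.97192037  0.04756929  1.02828089
 -1.58447521] 0.28690744281261327 [-0.4525954  -0.21283251 -1.36870697]
top0 housing 0.14719994446824364 ((571.8638916015625, 391.3664245605469), (109.2457504272461, 238.48854064941406), 7.627904891967773)
ring ((594.2368774414062, 193.1093292236328), (51.693363189697266, 59.426578521728516), 11.782732963562012) [563.94791997 161.4728405 ] [630.25623757 229.30677959] [597.10207877 195.38981004]
scene0 housing 0.14852896262125176 ((574.185546875, 391.27215576171875), (108.34097290039062, 242.04209899902344), 5.656638145446777)
ring ((596.0678100585938, 195.21035766601562), (44.68267059326172, 45.90516662597656), 29.334678649902344) [570.55205135 169.71857852] [621.3435497  220.71054917] [595.94780052 195.21456384]
```

View pics/w5.png

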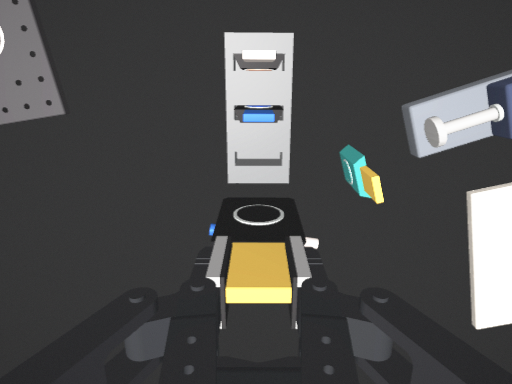

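View pics/scene5.png

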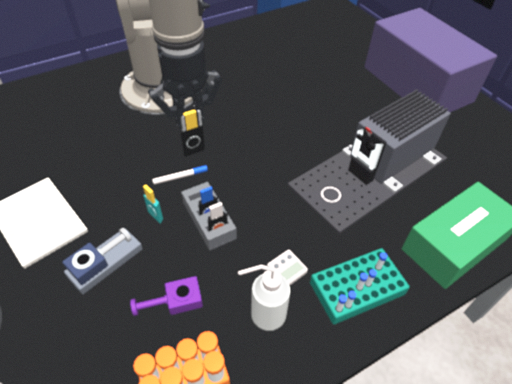

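>>> step_arm --pt "0 -0.8 -0.3 0 0 0" --pt "-0.1 -1 -0.36 0 0 0" --pt "-0.1 -1 -0.36 0 0 0" --pt "0 -1 -0.36 0 0 0" --pt "0 -1 -0.36 0 0 0" --pt "0 -1 -0.36 0 0 0" --pt "0 -1 -0.36 0 0 0" --pt "0 -1 -0.36 0 0 0"

```text
t: 6.88
eef_pos: [0.5894, 0.2226, 0.2564]
tool_rot: [0.007, -0.706, 0.008, 0.708]
contact_force: [0.2, -0.1, -0.8]
gripper_width: 0.285
```

>>> step_arm --pt "0 -0.38 -0.1 -0.027 0 0" --pt "0 0 0 -0.028 0 0" --pt "0 0 0 -0.028 0 0" --pt "0 0 0 -0.028 0 0" --pt "0 0 0 -0.028 0 0" --pt "0 0 0 -0.028 0 0" --pt "0 0 0 -0.028 0 0" --pt "0 0 0 -0.028 0 0"

```text
t: 7.88
eef_pos: [0.5934, 0.2364, 0.2564]
tool_rot: [-0.451, -0.543, -0.452, 0.545]
contact_force: [0.3, -0.7, -0.4]
gripper_width: 0.292
```

>>> step_arm --pt "0 0 0 -0.025 0 0" --pt "0 0 0 -0.025 0 0" --pt "0 0 0 0 0 0" --pt "0 0 0 0 0 0"

```text
t: 8.38
eef_pos: [0.5936, 0.2365, 0.2572]
tool_rot: [0.529, 0.468, 0.53, -0.47]
contact_force: [-0.0, -0.3, -0.7]
gripper_width: 0.287
```

Run:
```python
from h import *
o,p,Rt=st(); print(o['t'],p,o['q'],o['gripper_width'],o['contact_force']); print(Rt)
shot('wrist','w6')
```

```text
8.375 [0.59362485 0.23649187 0.25717086] [ 0.06309644  0.50380932 -0.76428535  1.57614856  0.36354217  1.21180963
 -0.64832703] 0.2871836951429927 [-0.00418487 -0.26149123 -0.69134472]
[[-2.47451118e-03  9.92733367e-01  1.20309343e-01]
 [-2.91306462e-04  1.20308991e-01 -9.92736451e-01]
 [-9.99996896e-01 -2.49158433e-03 -8.51629778e-06]]
```

View pics/w6.png

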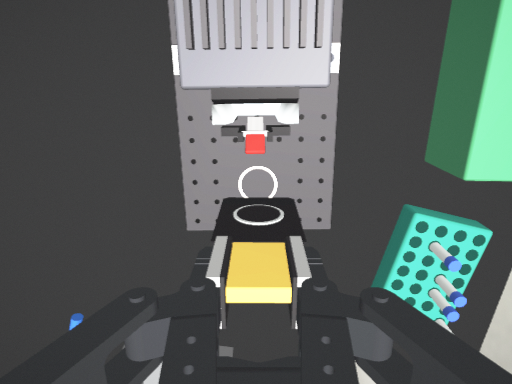

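Run:
```python
from h import *
c,im,d=load('w6'); P=pts(c,d)
hsv=cv2.cvtColor(im,cv2.COLOR_RGB2HSV)
cv2.imwrite('pics/z6.png',cv2.resize(im[60:220,160:350],None,fx=4,fy=3.7,interpolation=cv2.INTER_NEAREST)[...,::-1])
w=(hsv[...,1]<45)&(hsv[...,2]>150)
ring=w.copy(); ring[:160]=0; ring[205:]=0; ring[:,:230]=0; ring[:,285:]=0
# keep upper/lower: component
n,l,s,ce=cv2.connectedComponentsWithStats(ring.astype(np.uint8)); print(s[1:])
i=1+np.argmax(s[1:,4]); v,u=np.nonzero(l==i)
X=np.array([onz(c,a,b,0.012) for a,b in zip(u,v)])[:,:2]*1000
cnt,_=cv2.findContours((l==i).astype(np.uint8),cv2.RETR_EXTERNAL,cv2.CHAIN_APPROX_NONE); 
Y=np.array([onz(c,a,b,0.012) for a,b in cnt[0][:,0]])[:,:2]*1000
print('ring',cv2.fitEllipse(Y.astype(np.float32)),cv2.minEnclosingCircle(Y.astype(np.float32)))
# board edges left/right: gray vs black table, rows 90..225
z=P[...,2]
bm=(np.abs(z-.012)<.005)&(im.mean(-1)>45)
L=[];Rr=[]
for r in range(100,195,3):
    cols=np.nonzero(bm[r])[0]; cols=cols[(cols>160)&(cols<350)]
    L.append(onz(c,cols.min()-.5,r,0.012)[:2]); Rr.append(onz(c,cols.max()+.5,r,.012)[:2])
for e in(L,Rr):
    e=np.array(e); f=cv2.fitLine((e*1000).astype(np.float32),cv2.DIST_HUBER,0,.01,.01).ravel(); print('edge',f, np.degrees(np.arctan2(f[1],f[0])))
# housing front top edge
hs=(np.abs(z-.153)<.004)
F=[]
for u in range(185,328,3):
    r=np.nonzero(hs[:120,u])[0]
    if len(r): F.append((u,r.max()))
F=np.array(F); e=np.array([onz(c,a,b+.5,.153)[:2] for a,b in F]); f=cv2.fitLine((e*1000).astype(np.float32),cv2.DIST_HUBER,0,.01,.01).ravel(); print('hfront',f,np.degrees(np.arctan2(f[1],f[0])), F[[0,-1]])
for v in range(84,160,3): print(v,[ (tuple(im[v,u]),P[v,u].round(4)) for u in (222,256)])
```

```text
[[238 166  40  32 369]]
ring ((597.418701171875, 195.7647247314453), (42.793617248535156, 44.5504150390625), 92.62648010253906) ((597.4129028320312, 195.27227783203125), 24.068317413330078)
edge [ 1.3731925e-01 -9.9052685e-01  5.0320810e+02  2.2912137e+02] -82.10725
edge [ 1.3245650e-01 -9.9118882e-01  6.8104016e+02  2.4856424e+02] -82.38843
hfront [9.9105501e-01 1.3345395e-01 5.7868756e+02 3.3395532e+02] 7.669229 [[185  36]
 [323  30]]
84 [((np.uint8(210), np.uint8(208), np.uint8(218)), array([0.5586, 0.3077, 0.1419])), ((np.uint8(218), np.uint8(217), np.uint8(222)), array([0.5831, 0.3107, 0.1422]))]
87 [((np.uint8(125), np.uint8(124), np.uint8(129)), array([0.5587, 0.3056, 0.1411])), ((np.uint8(127), np.uint8(126), np.uint8(130)), array([0.5834, 0.3086, 0.1435]))]
90 [((np.uint8(110), np.uint8(108), np.uint8(109)), array([0.5592, 0.3036, 0.144 ])), ((np.uint8(117), np.uint8(113), np.uint8(113)), array([0.5836, 0.3066, 0.143 ]))]
93 [((np.uint8(109), np.uint8(106), np.uint8(106)), array([0.5594, 0.3015, 0.144 ])), ((np.uint8(116), np.uint8(114), np.uint8(115)), array([0.5839, 0.3045
[... 2991 characters left out ...]
[0.5881, 0.272 , 0.1795]))]
150 [((np.uint8(146), np.uint8(143), np.uint8(147)), array([0.552 , 0.232 , 0.0129])), ((np.uint8(254), np.uint8(101), np.uint8(93)), array([0.5882, 0.2706, 0.1821]))]
153 [((np.uint8(146), np.uint8(143), np.uint8(145)), array([0.5522, 0.2281, 0.0113])), ((np.uint8(233), np.uint8(95), np.uint8(91)), array([0.5885, 0.2686, 0.1821]))]
156 [((np.uint8(145), np.uint8(142), np.uint8(145)), array([0.5526, 0.225 , 0.0131])), ((np.uint8(146), np.uint8(142), np.uint8(147)), array([0.5918, 0.2296, 0.0123]))]
159 [((np.uint8(146), np.uint8(143), np.uint8(145)), array([0.5848, 0.314 , 0.3994])), ((np.uint8(145), np.uint8(142), np.uint8(145)), array([0.5922, 0.2259, 0.0118]))]
```

View pics/z6.png

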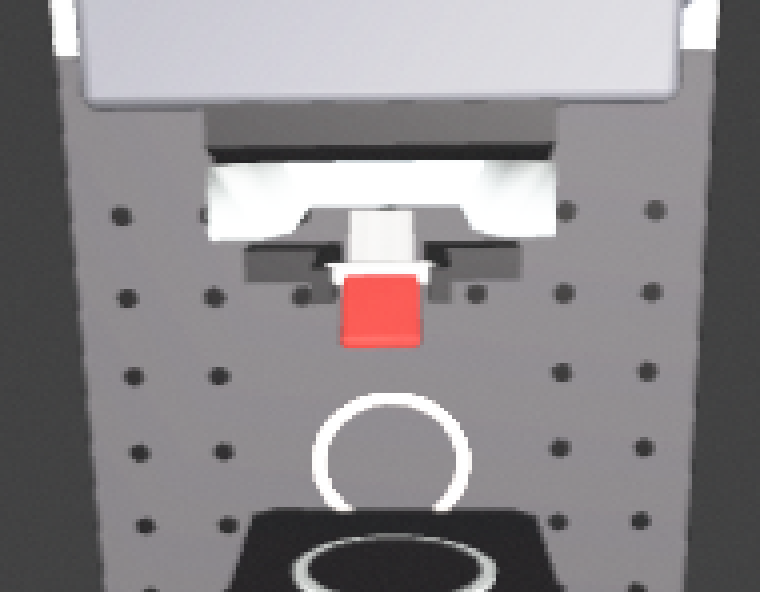

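Run:
```python
from h import *
c,im,d=load('w6'); P=pts(c,d)
o,p,Rt=st()
hsv=cv2.cvtColor(im,cv2.COLOR_RGB2HSV)
yaw=np.radians(97.7); lx=np.array([np.cos(yaw),np.sin(yaw)]); ly=np.array([-lx[1],lx[0]]); M=np.array([.598,.1954])
def las(X): X=np.asarray(X); return np.array([(X[:2]-M)@lx,(X[:2]-M)@ly])*1000
g=im.astype(int).sum(-1)
# guide outer edges
for r in (108,112,116,120):
    cols=np.nonzero(hsv[r,:, 2]>200)[0]; cols=cols[(cols>195)&(cols<320)]
    a,b=onz(c,cols.min()-.5,r,.144),onz(c,cols.max()+.5,r,.144); print(r,cols.min(),cols.max(),las(a),las(b),(las(a)+las(b))/2)
red=(hsv[...,1]>120)&((hsv[...,0]<8)|(hsv[...,0]>172))&(hsv[...,2]>150); red[:, :230]=0;red[:,285:]=0; red[160:]=0; red[:110]=0
for r in (140,146,150):
    cols=np.nonzero(red[r])[0]; z=P[r,cols,2].mean(); a,b=onz(c,cols.min()-.5,r,z),onz(c,cols.max()+.5,r,z); print('catch',cols.min(),cols.max(),las(a),las(b),(las(a)+las(b))/2,z)
# tab in tool frame
Q=(P-p)@Rt
ym=(hsv[...,0]>12)&(hsv[...,0]<35)&(hsv[...,1]>100)&(hsv[...,2]>120); ym[:230]=0; ym[310:]=0; ym[:,:215]=0; ym[:,305:]=0
for r in range(244,304,6):
    cols=np.nonzero(ym[r])[0]; print(r,cols.min(),cols.max(),Q[r,cols.min()+2].round(4),Q[r,cols.max()-2].round(4))
# plate back edges rows 205..240
for r in range(196,245,5): 
    cols=np.nonzero((np.abs(Q[r,:,0]-0.03)<0.06)&(np.abs(Q[r,:,2])<.02))[0]; cols=cols[(cols>180)&(cols<340)]
    if len(cols): print('pl',r,cols.min(),cols.max(),Q[r,cols.min()].round(4),Q[r,cols.max()].round(4))
```

```text
108 214 298 [99.8197864  30.75841535] [ 99.0162679  -31.63705145] [99.41802715 -0.43931805]
112 212 298 [96.96193054 32.38480928] [ 96.13810774 -31.7029769 ] [96.55001914  0.34091619]
116 212 298 [94.0649557  32.54342357] [ 93.23974541 -31.76936508] [93.65235056  0.38702924]
120 212 298 [91.14756438 32.70315569] [ 90.32096746 -31.8362209 ] [90.73426592  0.4334674 ]
catch 246 264 [81.00536581  6.58487478] [80.84465367 -6.08230699] [80.92500974  0.2512839 ] 0.17391160744912137
catch 246 264 [77.95427094  6.46090566] [77.79692034 -5.97754954] [77.87559564  0.24167806] 0.17917418160977835
catch 245 264 [74.18089244  7.43956829] [74.01073783 -6.03751624] [74.09581514  0.70102603] 0.17353464660381493
244 232 284 [ 0.0026 -0.0111 -0.004 ] [ 0.0023  0.0115 -0.0042]
250 231 285 [-0.0044 -0.0111 -0.0046] [-0.0042  0.0115 -0.0045]
256 230 286 [-0.0097 -0.0111 -0.0045] [-0.0094  0.0116 -0.0044]
262 229 287 [-0.0152 -0.0111 -0.0047] [-0.0141  0.0117 -0.0041]
268 228 288 [-0.0186 -0.0113 -0.0039] [-0.0193  0.0117 -0.0044]
274 227 289 [-0.0236 -0.0113 -0.0042] [-0.0245  0.0117 -0.0048]
280 226 290 [-0.0284 -0.0113 -0.0046] [-0.0285  0.0117 -0.0046]
286 226 291 [-0.0312 -0.0111 -0.0038] [-0.031   0.0119 -0.0037]
292 225 291 [-0.0326 -0.0114 -0.0021] [-0.0332  0.0118 -0.0026]
298 225 291 [-0.0323 -0.0115  0.0007] [-0.033   0.0119  0.0002]
pl 201 223 294 [ 0.0608 -0.022  -0.0045] [ 0.061   0.023  -0.0044]
pl 206 221 296 [ 0.0521 -0.0224 -0.0044] [ 0.0521  0.0233 -0.0044]
pl 211 220 297 [ 0.0446 -0.0222 -0.0041] [ 0.0441  0.0231 -0.0043]
pl 216 218 299 [ 0.0363 -0.0224 -0.0044] [ 0.0361  0.0234 -0.0044]
pl 221 217 300 [ 0.0284 -0.0221 -0.0047] [ 0.029   0.0231 -0.0044]
pl 226 215 301 [ 0.0229 -0.0225 -0.0042] [ 0.0232  0.0229 -0.0041]
pl 231 214 303 [ 0.0163 -0.0222 -0.0044] [ 0.0158  0.023  -0.0046]
pl 236 212 304 [ 0.0103 -0.0225 -0.0045] [ 0.0102  0.0228 -0.0045]
pl 241 211 306 [ 0.006  -0.0224 -0.0039] [ 0.0052  0.0232 -0.0043]
```

>>> step_arm --pt "-0.4 0 0 -0.0022 0 0" --pt "-0.3 0 0 0 0 0" --pt "0 -0.01 -0.3 0 0 0" --pt "0 -0.02 -0.5 0 0 0" --pt "0 -0.015 -0.4 0 0 0" --pt "0 0 -0.18 0 0 0" --pt "0 0 0 0 0 0" --pt "0 0 0 0 0 0"

```text
t: 9.43
eef_pos: [0.5849, 0.2904, 0.2857]
tool_rot: [0.533, 0.464, 0.533, -0.465]
contact_force: [-0.4, -0.4, 0.1]
gripper_width: 0.284
```

```bash
cat >> h.py <<'E'
YAW=np.radians(97.7); LX=np.array([np.cos(YAW),np.sin(YAW),0]); LY=np.array([-LX[1],LX[0],0]); MK=np.array([.598,.1954,.012])
def las(X): X=np.asarray(X); return np.stack([(X-MK)@LX,(X-MK)@LY,X[...,2]],-1)*1000
def slide():
    o,p,Rt=st()
    s=p+Rt@np.array([.073,.0003,.0016])
    print('t',o['t'],'tcp',p.round(4),'slide in laser',las(s).round(2),'F',np.round(o['contact_force'],1),'w',round(o['gripper_width'],3))
    print(' yaw err deg',np.degrees(np.arctan2(-Rt[1,2],-Rt[0,2]))-97.7,'tilt lx,ly',np.degrees([Rt[:,0]@LX,Rt[:,0]@LY]).round(2))
E
python3 - <<'E'
from h import *
slide()
shot('wrist','w7')
E
```

```text
t 9.425 tcp [0.5849 0.2904 0.2857] slide in laser [9.4290e+01 1.0000e-01 2.1272e+02] F [-0.4 -0.4  0.1] w 0.284
 yaw err deg 0.1190630345041086 tilt lx,ly [-0.03  0.08]
```

View pics/w7.png

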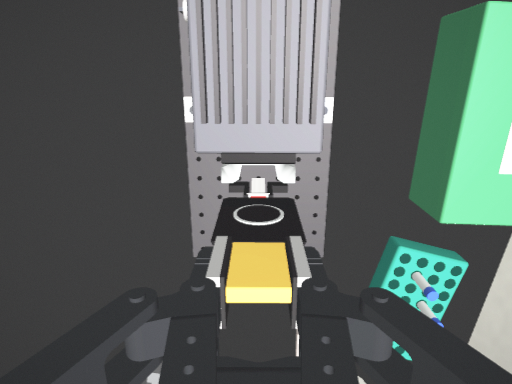

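Run:
```python
from h import *
c,im,d=load('w7'); P=pts(c,d); hsv=cv2.cvtColor(im,cv2.COLOR_RGB2HSV)
for v in range(148,198,2): print(v,im[v,230],las(P[v,230]).round(1),las(P[v,259]).round(1))
for r in (168,172,176,180):
    cols=np.nonzero(hsv[r,:,2]>190)[0]; cols=cols[(cols>210)&(cols<310)]
    a,b=onz(c,cols.min()-.5,r,.144),onz(c,cols.max()+.5,r,.144); print(r,cols.min(),cols.max(),las(a),las(b),(las(a)+las(b))/2)
```

```text
148 [192 192 201] [118.1  24.2 141.5] [118.2  -0.5 141.8]
150 [194 193 202] [116.4  24.2 141.5] [116.4  -0.6 141.3]
152 [123 122 128] [114.4  24.4 140.4] [114.5  -0.6 140.4]
154 [85 84 87] [113.2  24.2 142.8] [113.4  -0.6 143.4]
156 [87 87 87] [111.4  24.2 142.7] [111.6  -0.6 143. ]
158 [88 87 88] [109.8  24.2 143.3] [109.9  -0.6 143.2]
160 [88 84 87] [108.3  24.2 144.1] [107.8  -0.6 141.8]
162 [76 75 76] [106.3  24.3 143.4] [106.5  -0.6 143.8]
164 [209 213 210] [101.9  25.3 132.4] [88.6 -0.7 77.6]
166 [233 236 235] [100.6  25.1 134.7] [69.7 -0.9 10.6]
168 [246 247 247] [ 99.2  25.  136.1] [66.9 -0.9  9.9]
170 [252 252 252] [ 97.8  24.9 138. ] [64.3 -0.9 10. ]
172 [254 254 254] [ 96.4  24.8 139.5] [62.2 -0.9 11.9]
174 [254 255 254] [ 94.6  24.9 139.7] [59.1 -0.9 10.3]
176 [255 255 255] [ 93.6  24.7 142.6] [56.8 -0.9 11.6]
178 [255 255 255] [ 92.2  24.6 144.1] [ 93.3  -0.6 147.4]
180 [255 255 255] [ 90.1  24.7 142.9] [ 92.6  -0.6 151.3]
182 [253 253 253] [ 88.6  24.6 144.2] [ 91.2  -0.6 152.4]
184 [43 44 43] [ 85.5  25.1 139.8] [ 90.2  -0.6 155. ]
186 [81 80 81] [ 84.5  24.9 142.5] [ 89.4  -0.6 158. ]
188 [81 79 80] [ 83.   24.8 143.6] [ 88.   -0.6 159.2]
190 [78 77 80] [ 81.1  24.9 143.4] [ 87.4  -0.6 162.5]
192 [111 109 112] [ 79.4  24.9 144. ] [ 85.9  -0.6 163.4]
194 [147 144 146] [32.4 36.5 11.3] [ 85.6  -0.6 167.5]
196 [146 143 146] [29.8 36.6 11.5] [ 83.9  -0.6 167.5]
168 223 294 [101.15644655  30.8340176  144.        ] [101.34850943 -31.17043041 144.        ] [101.25247799  -0.16820641 144.        ]
172 222 295 [ 97.58969075  31.80221016 144.        ] [ 97.78866219 -32.16024269 144.        ] [ 97.68917647  -0.17901626 144.        ]
176 221 295 [ 93.99643118  32.77759715 144.        ] [ 94.19970502 -32.29003874 144.        ] [ 94.0980681   0.2437792 144.       ]
180 221 294 [ 90.37910407  32.88924512 144.        ] [ 90.58127792 -31.55020882 144.        ] [ 90.48019099   0.66951815 144.        ]
```

>>> step_arm --pt "0.4 0 -0.018 0 0 0" --pt "0.6 0 0 0 0 0" --pt "0.4 0 0 0 0 0" --pt "0.15 0 0 0 0 0" --pt "0 0 0 0 0 0" --pt "0 0 0 0 0 0"

```text
t: 10.22
eef_pos: [0.5845, 0.2922, 0.2245]
tool_rot: [0.533, 0.464, 0.533, -0.464]
contact_force: [0.2, 2.0, -1.1]
gripper_width: 0.286
```

Run:
```python
from h import *
slide()
```

```text
t 10.225 tcp [0.5845 0.2922 0.2245] slide in laser [9.6150e+01 1.4000e-01 1.5153e+02] F [ 0.2  2.  -1.1] w 0.286
 yaw err deg 0.1773690196175295 tilt lx,ly [0.04 0.03]
```

>>> step_arm --pt "0 0 0.026 0 0 0" --pt "0.1 0 0 0 0 0" --pt "0.15 0 0 0 0 0" --pt "0.15 0 0 0 0 0" --pt "0.1 0 0 0 0 0" --pt "0 0 0 0 0 0"

```text
t: 10.98
eef_pos: [0.5841, 0.291, 0.2031]
tool_rot: [0.533, 0.464, 0.534, -0.465]
contact_force: [0.4, 4.9, -3.2]
gripper_width: 0.288
```

Run:
```python
from h import *
slide()
shot('wrist','w8')
```

```text
t 10.975 tcp [0.5841 0.291  0.2031] slide in laser [ 95.03   0.86 130.08] F [ 0.4  4.9 -3.2] w 0.288
 yaw err deg 0.19313203084169572 tilt lx,ly [0.03 0.13]
```

View pics/w8.png

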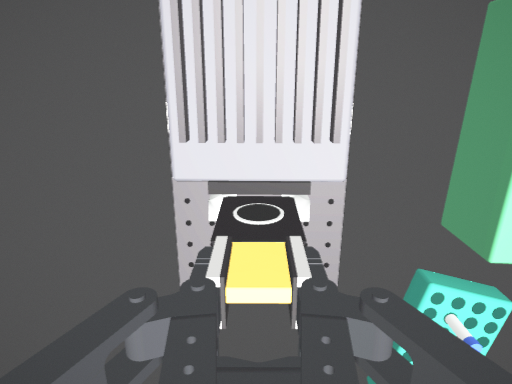

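>>> step_arm --pt "0 0.006 -0.01 0 0 0" --pt "0.1 0 0 0 0 0" --pt "0.15 0 0 0 0 0" --pt "0.15 0 0 0 0 0" --pt "0.1 0 0 0 0 0" --pt "0 0 0 0 0 0"

```text
t: 11.78
eef_pos: [0.5844, 0.2912, 0.1832]
tool_rot: [0.533, 0.464, 0.534, -0.465]
contact_force: [-0.5, 4.8, -3.9]
gripper_width: 0.288
```

Run:
```python
from h import *
slide()
```

```text
t 11.775 tcp [0.5844 0.2912 0.1832] slide in laser [ 95.15   0.46 110.2 ] F [-0.5  4.8 -3.9] w 0.288
 yaw err deg 0.18066798746711754 tilt lx,ly [0.01 0.11]
```

>>> step_arm --pt "0.1 0 -0.008 0 0 0" --pt "0.12 0 0 0 0 0" --pt "0.12 0 0 0 0 0" --pt "0.11 0 0 0 0 0" --pt "0 0 0 0 0 0"

```text
t: 12.4
eef_pos: [0.5844, 0.2914, 0.1652]
tool_rot: [0.533, 0.464, 0.534, -0.465]
contact_force: [-0.0, 4.6, -3.1]
gripper_width: 0.288
```

Run:
```python
from h import *
slide()
```

```text
t 12.4 tcp [0.5844 0.2914 0.1652] slide in laser [95.42  0.46 92.21] F [-0.   4.6 -3.1] w 0.288
 yaw err deg 0.17717654059350707 tilt lx,ly [0.01 0.11]
```

>>> step_arm --pt "0.1 0 -0.005 0 0 0" --pt "0.1 0 0 0 0 0" --pt "0.08 0 0 0 0 0" --pt "0.06 0 0 0 0 0" --pt "0.03 0 0 0 0 0" --pt "0 0 0 0 0 0"

```text
t: 13.15
eef_pos: [0.5845, 0.2907, 0.1506]
tool_rot: [0.533, 0.464, 0.533, -0.466]
contact_force: [-0.4, 0.7, -1.2]
gripper_width: 0.286
```

Run:
```python
from h import *
slide()
shot('wrist','w9');c,im,d=shot('scene','s9')
cv2.imwrite('pics/s9z.png',cv2.resize(im[90:210,310:460],None,fx=5,fy=5,interpolation=cv2.INTER_CUBIC)[...,::-1])
```

```text
t 13.15 tcp [0.5845 0.2907 0.1506] slide in laser [94.55  0.42 77.59] F [-0.4  0.7 -1.2] w 0.286
 yaw err deg 0.13568488805309187 tilt lx,ly [-0.07  0.12]
```

View pics/s9z.png

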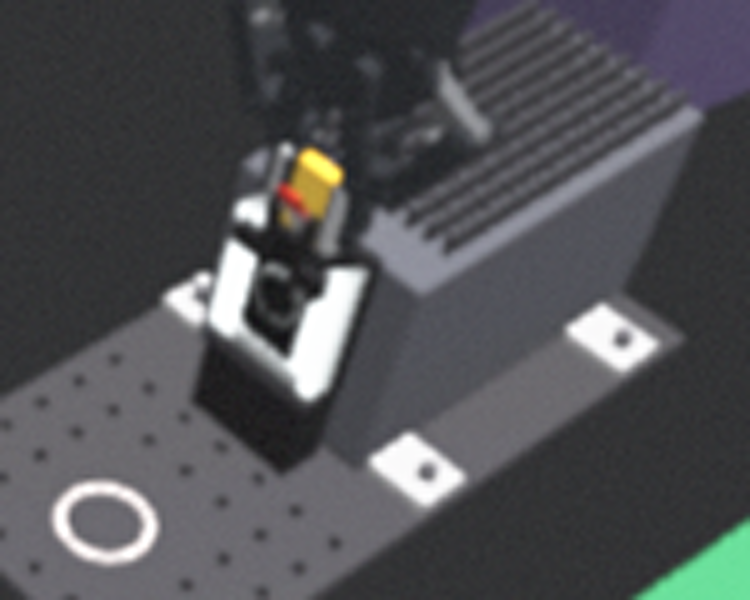

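View pics/w9.png

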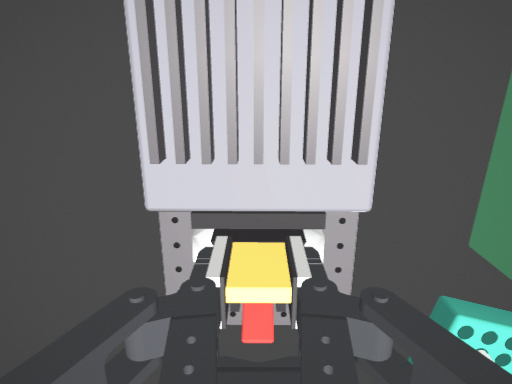

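>>> step_arm --pt "0.03 0 0 0 0 0" --pt "0 0 0 0 0 0" --pt "0 0 0 0 0 0"

```text
t: 13.62
eef_pos: [0.5846, 0.2912, 0.1504]
tool_rot: [0.533, 0.464, 0.533, -0.465]
contact_force: [-1.8, -1.9, 5.4]
gripper_width: 0.287
```

Run:
```python
from h import *
slide()
for n in ('w8','w9'):
    c,im,d=load(n); P=pts(c,d)
    hsv=cv2.cvtColor(im,cv2.COLOR_RGB2HSV)
    red=(hsv[...,1]>120)&((hsv[...,0]<8)|(hsv[...,0]>172))&(hsv[...,2]>150)
    ys=im[:,258]; 
    import numpy as np
    v,u=np.nonzero(red); 
    if len(v): print(n,u.min(),u.max(),v.min(),v.max(),[las(P[r,258]).round(1) for r in range(v.min(),v.max(),6)])
    print([ (r,las(P[r,258]).round(1)) for r in (250,280,296)])
```

```text
t 13.625 tcp [0.5846 0.2912 0.1504] slide in laser [95.07  0.2  77.42] F [-1.8 -1.9  5.4] w 0.287
 yaw err deg 0.14879904208285666 tilt lx,ly [-0.05  0.07]
[(250, array([101.4,   0.7, 208. ])), (280, array([100.7,   0.7, 231. ])), (296, array([ 97.1,   0.6, 236. ]))]
w9 241 273 303 342 [array([ 83.9,   0.2, 170.2]), array([ 81.6,   0.2, 171.2]), array([ 80.3,   0.2, 173.4]), array([ 80.2,   0.2, 176.9]), array([ 78.6,   0.2, 178.7]), array([ 76.5,   0.2, 179.6]), array([ 75.3,   0.2, 181.6])]
[(250, array([100.9,   0.3, 155.2])), (280, array([100.8,   0.2, 179. ])), (296, array([ 97.2,   0.2, 184.1]))]
```

>>> step_arm --pt "0 0 0 0 0 0" --pt "0 0 0 0 0 0" --pt "0 0 0 0 0 0" --pt "0 0 0 0 0 0" --pt "-0.4 0 0 0 0 0" --pt "-0.6 0 0 0 0 0" --pt "-0.8 0 0 0 0 0" --pt "-0.8 0 0 0 0 0" --fingers -1

```text
t: 14.62
eef_pos: [0.5847, 0.292, 0.2562]
tool_rot: [0.533, 0.465, 0.533, -0.464]
contact_force: [0.5, 0.4, -0.1]
gripper_width: 1.0
```

Run:
```python
from h import *
slide(); o=bot.get_obs(); print(o['q'])
c,im,d=shot('wrist','w10')
P=pts(c,d); hsv=cv2.cvtColor(im,cv2.COLOR_RGB2HSV)
red=(hsv[...,1]>120)&((hsv[...,0]<8)|(hsv[...,0]>172))&(hsv[...,2]>150); v,u=np.nonzero(red); print(u.min(),u.max(),v.min(),v.max())
uc=int(np.median(u))
for r in range(v.min()-40,v.max()+3,4): print(r,im[r,uc],las(P[r,uc]).round(1))
```

```text
t 14.625 tcp [0.5847 0.292  0.2562] slide in laser [ 9.600e+01 -1.000e-02  1.832e+02] F [ 0.5  0.4 -0.1] w 1.0
 yaw err deg 0.18748013917721096 tilt lx,ly [0.04 0.02]
[-0.02813115  0.53059918 -0.76914591  1.54228236  0.38258226  1.22484065
 -0.72170518]
248 266 212 232
172 [86 85 85] [107.3   0.9 143.7]
176 [41 38 41] [101.6   0.9 134.9]
180 [57 55 56] [101.3   0.8 145.5]
184 [239 208  98] [101.2   0.8 155.6]
188 [239 209  99] [101.    0.8 164.9]
192 [240 211 100] [101.3   0.7 174.9]
196 [255 253 144] [101.1   0.7 182.9]
200 [255 255 196] [ 98.    0.7 182.2]
204 [255 255 192] [ 96.    0.7 184.5]
208 [242 241 240] [ 86.4   0.7 167. ]
212 [251 110 105] [ 84.5   0.7 170.1]
216 [251  90  85] [ 82.2   0.7 172.1]
220 [252  93  86] [ 80.5   0.7 175.3]
224 [251  92  85] [ 78.8   0.7 178.5]
228 [252  92  87] [ 77.3   0.6 181.9]
232 [254  99  92] [ 74.3   0.6 182. ]
```

View pics/w10.png

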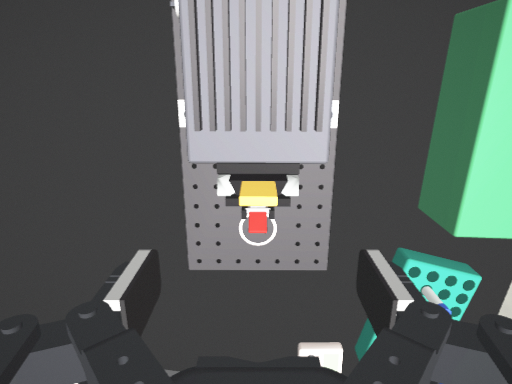

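```bash
cat > fk.py <<'E'
import numpy as np, itertools
from scipy.spatial.transform import Rotation as R
from scipy.optimize import least_squares
def quat(Rt): return Rt
D=[]
def add(q,p,M): D.append((np.array(q),np.array(p),np.array(M)))
add([1.08595662,0.47764344,0.02233746,1.556159,-0.01149415,1.10929186,-0.08313244],[0.24817095,-0.62726624,0.2305542],[[-5.94355718e-04,3.67887409e-01,-9.29870153e-01],[1.23835189e-03,-9.29869333e-01,-3.67887877e-01],[-9.99999057e-01,-1.37016273e-03,9.70990848e-05]])
add([0.38031321,0.16825511,-0.23321018,1.99483898,0.04656315,0.98384133,-1.44535262],[0.45836316,-0.14221238,0.23114807],[[-3.73756159e-04,9.78368064e-04,-9.99999452e-01],[8.95222595e-07,-9.99999521e-01,-9.78368467e-04],[-9.99999930e-01,-1.26089334e-06,3.73755104e-04]])
add([0.2900575,0.24830426,-0.27032809,2.05900598,0.08668777,0.84969092,-1.61964422],[0.46965417,-0.08786124,0.16950868],[[-4.84342224e-03,-1.88558016e-02,-9.99810482e-01],[7.36804766e-04,-9.99822005e-01,1.88524496e-02],[-9.99987999e-01,-6.45354755e-04,4.85645318e-03]])
add([0.26064707,0.38751396,-0.24571842,2.12527244,0.15425505,0.64108331,-1.68223094],[0.47320094,-0.08818167,0.08121508],[[3.97444473e-03,-2.03209340e-02,-9.99785609e-01],[-9.63056417e-05,-9.99793508e-01,2.03207117e-02],[-9.99992097e-01,1.55214491e-05,-3.97558106e-03]])
add([0.25982033,0.39099983,-0.24484301,2.13082505,0.15584037,0.6379994,-1.68459728],[0.46962901,-0.08800447,0.0779758],[[-1.84774238e-03,-2.08870395e-02,-9.99780135e-01],[1.85264711e-06,-9.99781841e-01,2.08870718e-02],[-9.99998293e-01,3.67416878e-05,1.84737797e-03]])
add([0.06309644,0.50380932,-0.76428535,1.57614856,0.36354217,1.21180963,-0.64832703],[0.59362485,0.23649187,0.25717086],[[-2.47451118e-03,9.92733367e-01,1.20309343e-01],[-2.91306462e-04,1.20308991e-01,-9.92736451e-01],[-9.99996896e-01,-2.49158433e-03,-8.51629778e-06]])
def Rz(a): return R.from_euler('z',a).as_matrix()
def Ry(a): return R.from_euler('y',a).as_matrix()
def fk(x,s,q):
    # x: base yaw, then 7 (a,d) pairs, q offsets for y joints, tool rotvec
    M=Rz(x[0]); p=np.array([0,0,x[1]]); 
    for i in range(7):
        A=(Rz if i%2==0 else Ry)(s[i]*(q[i]+x[16+i])); M=M@A
        p=p+M@np.array([x[2+2*i],0,x[3+2*i]])
    return p,M@R.from_rotvec(x[23:26]).as_matrix()
def res(x,s,data,reg=1e-3):
    r=[]
    for q,pp,MM in data:
        p,M=fk(x,s,q); r+=list((p-pp)*10); r+=list(((M.T@MM)-np.eye(3)).ravel()*2)
    return np.r_[r,reg*np.array(x)]
E
cat > fit.py <<'E'
from fk import *
from h import bot,st
o,p,Rt=st(); add(o['q'],p,Rt)
best=[]
rng=np.random.default_rng(0)
for s in itertools.product((-1,1),repeat=6):
    s=(-1,)+s
    if s[1]<0: continue   # forward lean positive
    x0=np.zeros(26); x0[1]=.3; x0[5]=.35; x0[9]=.35; x0[15]=.25; x0[24]=np.pi/2
    for k in range(2):
        y0=x0+rng.normal(0,.05,26)
        r=least_squares(res,y0,args=(s,D),max_nfev=60); best.append((r.cost,s,r.x))
best.sort(key=lambda b:b[0])
for b in best[:8]: print(b[0],b[1],b[2].round(3))
np.savez('fk.npz',s=best[0][1],x=best[0][2])
E
time python3 fit.py
```

```text
0.0014489325668194937 (-1, 1, 1, 1, -1, 1, -1) [-0.036  0.315 -0.05   0.315 -0.052 -0.25   0.041 -0.25   0.004  0.224
 -0.029  0.225 -0.043  0.334 -0.025  0.333  0.036  3.143  0.022 -3.155
 -0.012  0.009 -0.034  1.11  -1.272  1.111]
0.0014492764921259164 (-1, 1, -1, 1, -1, 1, 1) [-3.700e-02  3.150e-01 -5.000e-02  3.150e-01  5.300e-02  2.500e-01
 -4.100e-02  2.500e-01  4.000e-03  2.240e-01 -2.900e-02  2.250e-01
  4.300e-02 -3.330e-01 -2.500e-02 -3.340e-01  3.500e-02  1.000e-03
  2.200e-02 -1.400e-02 -1.200e-02 -3.133e+00 -3.172e+00 -1.303e+00
  1.145e+00  1.307e+00]
0.0014788139728082025 (-1, 1, -1, 1, -1, 1, -1) [-4.300e-02  3.030e-01 -5.300e-02  3.030e-01  5.800e-02  2.590e-01
 -5.200e-02  2.590e-01  2.400e-02  2.280e-01 -3.900e-02  2.290e-01
 -4.100e-02  3.240e-01 -2.100e-02  3.230e-01  3.600e-02  1.000e-03
  2.300e-02 -1.400e-02 -1.300e-02  1.000e-02  1.840e-01 -2.448e+00
  2.273e+00 -2.450e+00]
0.001511330099374545 (-1, 1, -1, 1, -1, 1, 1) [-4.270e-01  2.970e-01 -5.400e-02  2.970e-01  6.100e-02  2.620e-01
 -5.600e-02  2.630e-01  3.300e-02  2.310e-01 -4.400e-02  2.300e-01
  4.000e
[... 641 characters left out ...]
 4.020e-01  5.000e-02  6.400e-02
  3.900e-02  1.880e-01  1.900e-02  4.390e-01  5.600e-02  1.000e-03
  2.300e-02 -1.500e-02 -3.155e+00  1.000e-02  4.910e-01  2.159e+00
  3.159e+00  2.150e+00]
0.0016088635459256167 (-1, 1, -1, -1, 1, 1, -1) [ 0.035  0.41  -0.047  0.207  0.045  0.455  0.026  0.021 -0.023 -0.06
  0.015 -0.378 -0.045  0.27  -0.03   0.375  0.098 -0.    -3.122  3.131
  3.131 -3.134 -0.245  0.96  -1.352  0.961]
0.001901952387423368 (-1, 1, -1, 1, -1, -1, -1) [-0.033  0.435 -0.059  0.101  0.074  0.461 -0.079  0.106  0.081  0.428
  0.069  0.053  0.034  0.122  0.02   0.471  0.067  0.     0.024 -0.016
 -3.156  0.011  1.051  1.41   4.159  1.399]
real	3m10.397s
user	3m10.188s
sys	0m0.259s
```

Run:
```python
from h import *
c,im,d=load('w10'); hsv=cv2.cvtColor(im,cv2.COLOR_RGB2HSV)
w=(hsv[...,1]<45)&(hsv[...,2]>150); w[:208]=0; w[250:]=0; w[:,:235]=0; w[:,283:]=0
v,u=np.nonzero(w); Y=np.array([onz(c,a,b,.012)[:2] for a,b in zip(u,v)])*1000
# algebraic circle fit
A=np.c_[2*Y,np.ones(len(Y))]; s=np.linalg.lstsq(A,(Y**2).sum(1),rcond=None)[0]; print(s[:2],np.sqrt(s[2]+s[0]**2+s[1]**2),len(Y))
print(las(np.r_[s[:2]/1000,.012]))
```

```text
[597.20753411 197.35889686] 22.775883862642104 431
[ 2.04741336  0.52285526 12.        ]
```

```bash
cat >> fk.py <<'E'
S=np.array([-1,1,-1,1,-1,1,-1.])
def fk2(x,q,s=S):
    M=Rz(x[0]); p=np.array(x[1:4])
    c,sn=np.cos(s*q),np.sin(s*q)
    for i in range(7):
        A=np.array([[c[i],-sn[i],0],[sn[i],c[i],0],[0,0,1]]) if i%2==0 else np.array([[c[i],0,sn[i]],[0,1,0],[-sn[i],0,c[i]]])
        M=M@A; p=p+M@x[4+3*i:7+3*i]
    return p,M@R.from_rotvec(x[25:28]).as_matrix()
def res2(x,data,x0,reg,s=S):
    r=[]
    for q,pp,MM in data:
        p,M=fk2(x,q,s); r+=list((p-pp)*100); r+=list(R.from_matrix(M.T@MM).as_rotvec()*30)
    return np.r_[r,reg*(x-x0)]
def x0():
    x=np.zeros(28); x[3]=.3; x[6]=.3; x[9]=.25;x[12]=.25;x[15]=.22;x[18]=.22;x[21]=.3; x[24]=0
    return x
E
cat > fit2.py <<'E'
from fk import *
import h,sys
try:
    extra=np.load('log.npz',allow_pickle=True)['D']; [add(*e) for e in extra]
except Exception: pass
o,p,Rt=h.st(); add(o['q'],p,Rt)
np.savez('log.npz',D=np.array([ (q,pp,M) for q,pp,M in D[6:]],dtype=object))
out=[]
for s7 in(-1,1):
  s=S.copy(); s[6]=s7
  for rv in ([0,-np.pi/2,0],[0,-np.pi/2,.01],[2.22,0,2.22],[-2.22,0,2.22],[1.2,-1.2,1.2],[-1.2,-1.2,-1.2]):
    a=x0(); a[25:28]=rv
    r=least_squares(res2,a,args=(D,a,.3,s),max_nfev=100); out.append((r.cost,s7,r.x))
out.sort(key=lambda b:b[0])
for b in out[:3]: print(b[0],b[1],b[2].round(3))
x=out[0][2]; s=S.copy(); s[6]=out[0][1]
for q,pp,M in D:
    p,MM=fk2(x,q,s); print(((p-pp)*1000).round(1), np.degrees(R.from_matrix(MM.T@M).as_rotvec()).round(2))
np.savez('fk2.npz',x=x,s=s)
E
time python3 fit2.py
```

```text
0.0021439674342378814 -1 [-3.000e-03  2.000e-03 -2.000e-03  1.580e-01 -2.000e-03 -1.300e-02
  1.580e-01 -3.000e-03 -1.300e-02  2.710e-01  3.000e-03 -1.600e-02
  2.710e-01  2.000e-03 -1.600e-02  2.360e-01 -2.000e-03 -0.000e+00
  2.360e-01  0.000e+00 -0.000e+00  3.290e-01  1.000e-03 -0.000e+00
  2.900e-02  1.207e+00 -1.211e+00  1.207e+00]
0.11374092782219443 -1 [-0.288 -0.118 -0.007  0.154  0.035  0.091  0.154  0.075  0.091  0.222
 -0.056  0.006  0.222 -0.097  0.006  0.207  0.022  0.002  0.207  0.027
  0.002  0.323 -0.042  0.051  0.023  0.994 -1.332  0.994]
0.11463074005607787 -1 [-0.29  -0.118 -0.007  0.154  0.035  0.092  0.154  0.075  0.092  0.222
 -0.056  0.006  0.222 -0.097  0.006  0.207  0.022  0.002  0.207  0.027
  0.002  0.323 -0.042  0.051  0.023  0.993 -1.332  0.993]
[-0.  0.  0.] [ 0. -0.  0.]
[ 0.1 -0.   0. ] [ 0. -0.  0.]
[-0.1  0.   0. ] [ 0. -0.  0.]
[ 0.1 -0.  -0. ] [ 0. -0. -0.]
[-0.1  0.   0. ] [ 0. -0.  0.]
[ 0. -0.  0.] [ 0. -0.  0.]
[-0.  0. -0.] [ 0.  0. -0.]
real	0m13.099s
user	0m13.468s
sys	0m0.236s
```

Run:
```python
from h import *
for n,box in (('top0',(330,400,205,255)),('scene0',(55,150,225,295)),('w1',(355,512,50,160))):
    c,im,d=load(n); P=pts(c,d)
    u0,u1,v0,v1=box; m=np.zeros(d.shape,bool); m[v0:v1,u0:u1]=1
    z=P[...,2]
    top=m&(np.abs(z-.057)<.005)
    print(n,'facepts',top.sum(),(P[top].mean(0)*1000).round(1),cv2.minAreaRect((P[top][:,:2]*1000).astype(np.float32)) )
    rest=m&(np.abs(z-.024)<.004)
    print('  rest',rest.sum(),cv2.minAreaRect((P[rest][:,:2]*1000).astype(np.float32)))
    hsv=cv2.cvtColor(im,cv2.COLOR_RGB2HSV)
    post=m&(z>.038)&(z<.062)&(hsv[...,1]<60)&(hsv[...,2]>130)
    print('  white',post.sum())
c,im,d=load('w1');cv2.imwrite('pics/z1s.png',cv2.resize(im[30:180,340:512],None,fx=4,fy=4,interpolation=cv2.INTER_NEAREST)[...,::-1])
```

```text
top0 facepts 416 [ 521.6 -358.2   55.3] ((512.8573608398438, -329.0994873046875), (54.868431091308594, 131.3619384765625), 17.015731811523438)
  rest 399 ((510.9362487792969, -322.015869140625), (59.285911560058594, 138.7975311279297), 16.561445236206055)
  white 281
scene0 facepts 833 [ 521.8 -359.5   56.9] ((510.9208068847656, -330.5406188964844), (57.497962951660156, 131.36004638671875), 18.004343032836914)
  rest 824 ((510.19244384765625, -328.35528564453125), (62.375614166259766, 149.8445281982422), 16.993717193603516)
  white 549
w1 facepts 3059 [ 518.  -345.2   56. ] ((508.3187561035156, -320.3740234375), (56.18557357788086, 111.58027648925781), 17.1876163482666)
  rest 3859 ((510.4031982421875, -325.8150329589844), (60.282081604003906, 145.22305297851562), 17.03399085998535)
  white 1755
```

View pics/z1s.png

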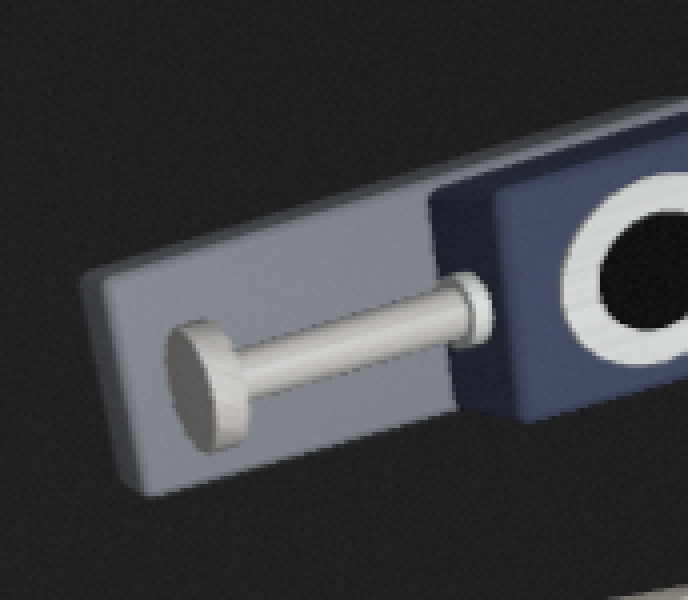

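```bash
cat > ik.py <<'E'
from fk import *
from h import LX,LY,MK
z_=np.load('fk2.npz'); X=z_['x']; SG=z_['s']
LO=np.array([-2.96,-.34,-1.41,.24,-1.37,.17,-2.96]);HI=np.array([2.96,2.1,1.46,2.44,4.51,1.92,2.96])
def ik(p,M,q0,reg=0.02):
    def f(q):
        a,A=fk2(X,q,SG); return np.r_[(a-p)*100,R.from_matrix(A.T@M).as_rotvec()*30,reg*(q-q0)]
    r=least_squares(f,np.clip(q0,LO+.02,HI-.02),bounds=(LO+.01,HI-.01),max_nfev=200)
    a,A=fk2(X,r.x,SG); return r.x,np.linalg.norm(a-p)*1000,np.degrees(R.from_matrix(A.T@M).magnitude())
def tool(sx,sy,sz,th):
    c,s=np.cos(th),np.sin(th); return np.c_[-sz*c+sx*s, sy, sx*c+sz*s]
UP=np.array([0,0,1.])
SZ=np.array([np.sin(np.radians(17)),-np.cos(np.radians(17)),0])
def pick(th,lift=0): 
    sx=-UP; sy=np.cross(SZ,sx); F=np.array([.4918,-.2672,.040]); M=tool(sx,sy,SZ,th); g=F+.1*SZ-sx*0.003+UP*lift
    return g+M@[.019,0,0],M
def place(th,lift=0):
    sx=-LX; sy=-LY; M=tool(sx,sy,UP,th); g=MK+.1*UP-sx*.003+UP*lift
    return g+M@[.019,0,0],M
E
cat > t1.py <<'E'
from ik import *
rng=np.random.default_rng(1)
qn=np.array([.9,.5,0,1.5,0,1.1,0])
for th in (0,10,15,20,30,45,60,90):
    for nm,f in(('pick',pick),('place',place)):
        b=None
        for k in range(25):
            q0=qn.copy() if k==0 else rng.uniform(LO,HI)
            r=ik(*f(np.radians(th)),q0)
            sc=r[1]+r[2]*3
            if b is None or sc<b[0]: b=(sc,)+r
            if sc<.3: break
        print(th,nm,b[1].round(2),'err mm %.1f deg %.1f'%(b[2],b[3]))
E
time python3 t1.py
```

```text
0 pick [ 1.18  1.52 -0.9   0.98 -0.11  1.91  0.61] err mm 39.0 deg 11.8
0 place [-0.17  0.58 -0.35  1.76  0.25  0.85 -0.5 ] err mm 0.0 deg 0.0
10 pick [ 1.09  1.43 -0.74  0.96 -0.12  1.91  0.74] err mm 24.0 deg 7.3
10 place [-0.3   0.6  -0.29  1.73  0.41  0.94 -0.67] err mm 0.0 deg 0.0
15 pick [ 1.05  1.39 -0.67  0.94 -0.12  1.91  0.79] err mm 15.9 deg 4.9
15 place [-0.35  0.62 -0.27  1.71  0.47  1.   -0.75] err mm 0.0 deg 0.0
20 pick [ 1.01  1.36 -0.6   0.93 -0.13  1.91  0.83] err mm 7.4 deg 2.3
20 place [-0.41  0.64 -0.26  1.69  0.53  1.07 -0.81] err mm 0.0 deg 0.0
30 pick [ 0.94  1.25 -0.44  0.99 -0.17  1.81  0.92] err mm 0.0 deg 0.0
30 place [-0.51  0.7  -0.21  1.65  0.62  1.2  -0.91] err mm 0.0 deg 0.0
45 pick [ 0.93  1.09 -0.42  1.2  -0.09  1.55  0.92] err mm 0.0 deg 0.0
45 place [-0.65  0.8  -0.14  1.58  0.72  1.39 -1.01] err mm 0.0 deg 0.0
60 pick [ 0.91  0.93 -0.41  1.4   0.    1.27  0.88] err mm 0.0 deg 0.0
60 place [-0.78  0.93 -0.04  1.5   0.77  1.56 -1.05] err mm 0.0 deg 0.0
90 pick [ 0.74  0.68 -0.32  1.78  0.3   0.73  0.56] err mm 0.0 deg 0.0
90 place [-0.95  1.23  0.16  1.35  0.85  1.85 -1.05] err mm 0.0 deg 0.0
real	0m9.358s
user	0m9.726s
sys	0m0.229s
```

```bash
cat > t2.py <<'E'
from ik import *
from h import st
def stand(S,yaw,th,lift=0,fx=.003,z0=0.,h=.1):
    lx=np.array([np.cos(yaw),np.sin(yaw),0]); M=tool(-lx,np.cross(UP,-lx),UP,th); g=np.array([S[0],S[1],z0+h])+lx*fx+UP*lift
    return g+M@[.019,0,0],M
th=np.radians(45)
o,p,Rt=st(); q=o['q']
seq=[('above pick',pick(th,.15)),('pick',pick(th)),('lift',pick(th,.15)),('lift2',pick(th,.22))]
S=(.50,.04); y0=np.radians(107)
P2,_=pick(th,.22); 
seq+=[('rot above pick',stand((.49,-.30),y0,th,.18)),('over S',stand(S,y0,th,.18)),('S',stand(S,y0,th,.0)),('S back',None),('S above vertical',stand(S,y0,0,.12)),('S regrasp',stand(S,y0,0,0)),('lift',stand(S,y0,0,.1)),('over mark',stand(MK[:2],np.radians(97.7),0,.1,z0=.012)),('mark',stand(MK[:2],np.radians(97.7),0,0,z0=.012))]
for n,a in seq:
    if a is None: continue
    b=ik(*a,q,reg=.05); q=b[0]; print(n,a[0].round(3),q.round(2),'%.1f %.1f'%b[1:])
E
python3 t2.py
```

```text
above pick [ 0.517 -0.35   0.18 ] [ 1.15  1.05 -0.93  1.15  0.17  1.75  0.62] 0.0 0.0
pick [ 0.517 -0.35   0.03 ] [ 1.13  1.21 -0.87  1.18  0.26  1.6   0.68] 0.0 0.0
lift [ 0.517 -0.35   0.18 ] [ 1.15  1.05 -0.93  1.15  0.17  1.75  0.62] 0.0 0.0
lift2 [ 0.517 -0.35   0.25 ] [ 1.15  0.99 -0.95  1.11  0.12  1.84  0.59] 0.0 0.0
rot above pick [ 0.493 -0.31   0.267] [ 1.08  0.39 -1.23  2.15  1.32  1.21 -0.57] 0.0 0.0
over S [0.503 0.03  0.267] [ 0.24  0.57 -1.19  1.97  1.05  1.7  -1.04] 0.0 0.0
S [0.503 0.03  0.087] [ 0.09  0.87 -1.02  2.06  1.26  1.62 -1.34] 0.0 0.0
S above vertical [0.499 0.043 0.201] [ 0.84  0.61 -1.4   1.95  0.67  1.17 -0.52] 0.0 0.0
S regrasp [0.499 0.043 0.081] [ 0.71  0.75 -1.22  2.04  0.87  1.   -0.67] 0.0 0.0
lift [0.499 0.043 0.181] [ 0.83  0.65 -1.39  1.97  0.71  1.15 -0.56] 0.0 0.0
over mark [0.598 0.198 0.193] [ 0.38  0.76 -1.23  1.66  0.75  1.27 -0.87] 0.0 0.0
mark [0.598 0.198 0.093] [ 0.33  0.86 -1.14  1.73  0.86  1.14 -0.94] 0.0 0.0
```

>>> step_arm --pt "-0.2 -0.2 0.8 0 0 0" --pt "0 -0.245 0.98 0 0 0" --pt "0 -0.245 0.98 0 0 0" --pt "0 -0.245 0.98 0 0 0" --pt "0 -0.245 0.98 0 0 0" --pt "0 -0.245 0.98 0 0 0" --pt "0 -0.245 0.98 0 0 0" --pt "0 -0.245 0.98 0 0 0"

```text
t: 15.68
eef_pos: [0.5508, -0.0233, 0.2631]
tool_rot: [0.533, 0.464, 0.533, -0.464]
contact_force: [0.2, 0.2, -0.2]
gripper_width: 0.998
```

>>> step_arm --pt "0 -0.245 0.98 0 0 0" --pt "0 -0.245 0.98 0 0 0" --pt "0 -0.245 0.98 0 0 0" --pt "0 -0.245 0.98 0 0 0" --pt "0 -0.245 0.98 0 0 0" --pt "0 -0.245 0.98 0 0 0" --pt "0 -0.245 0.98 0 0 0" --pt "0 -0.24 0.95 0 0 0"

```text
t: 16.68
eef_pos: [0.5161, -0.3437, 0.2632]
tool_rot: [0.533, 0.464, 0.533, -0.465]
contact_force: [-0.1, -0.3, 0.2]
gripper_width: 1.0
```

>>> step_arm --pt "0 0 0 -0.026 0 0" --pt "0 0 0 0 0 0"

```text
t: 16.92
eef_pos: [0.5163, -0.3425, 0.2628]
tool_rot: [0.569, 0.42, 0.569, -0.42]
contact_force: [-0.2, 1.1, 0.0]
gripper_width: 1.001
```

Run:
```python
from h import *
o,p,Rt=st(); print(o['t'],p,o['q'].round(2),o['contact_force']); print(Rt.round(4))
c,im,d=shot('wrist','w11')
P=pts(c,d); z=P[...,2]
m=np.ones(d.shape,bool)
near=(np.hypot(P[...,0]-.511,P[...,1]+.33)<.1)
top=near&(np.abs(z-.056)<.004)
n,l,s,ce=cv2.connectedComponentsWithStats(top.astype(np.uint8)); i=1+np.argmax(s[1:,4])
print('head',s[i],cv2.minAreaRect((P[l==i][:,:2]*1000).astype(np.float32)),z[l==i].mean())
rest=near&(np.abs(z-.024)<.004); print('rest',cv2.minAreaRect((P[rest][:,:2]*1000).astype(np.float32)))
al=near&(z>.030)&(z<.062); print('sensor',cv2.minAreaRect((P[al][:,:2]*1000).astype(np.float32)))
```

```text
16.925 [ 0.51627307 -0.34248985  0.26275987] [ 0.97  0.44 -0.66  1.62  0.28  1.18  0.55] [-0.2138824   1.14570632  0.04416559]
[[-2.000e-04  9.556e-01  2.947e-01]
 [ 3.000e-04  2.947e-01 -9.556e-01]
 [-1.000e+00 -1.000e-04 -3.000e-04]]
head [ 231  146   53   58 2950] ((521.27734375, -361.8403015136719), (55.89104461669922, 63.281211853027344), 17.029052734375) 0.056184212845868615
rest ((501.8822326660156, -297.38177490234375), (59.96638870239258, 84.9644546508789), 16.966270446777344)
sensor ((511.5070495605469, -329.866455078125), (56.02030944824219, 130.14788818359375), 17.029052734375)
```

View pics/w11.png

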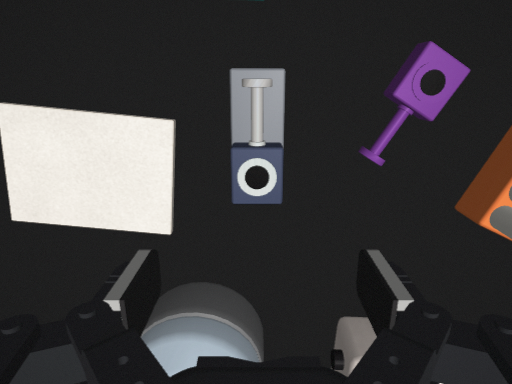

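Run:
```python
from h import *
c,im,d=load('top0'); P=pts(c,d)
for u,v in ((470,220),(440,220),(500,220),(470,195),(470,240),(440,135),(445,118),(410,130),(465,150),(405,290),(377,260)): print((u,v),im[v,u],P[v,u].round(3))
m=(P[...,2]>.03)&(P[...,1]<-.42)&(P[...,0]<1); print(P[m].min(0),P[m].max(0))
m=(P[...,2]>.03)&(P[...,1]<-.40)&(P[...,0]<.65)&(P[...,0]>.3); q=P[m]; print(q.min(0),q.max(0))
for n in('w11',):
    c,im,d=load(n);P=pts(c,d)
    for u,v in ((200,350),(200,300),(150,330),(255,330),(230,310),(350,330),(345,345)): print((u,v),im[v,u],P[v,u].round(3))
```

```text
(470, 220) [240 250 253] [ 0.506 -0.586  0.125]
(440, 220) [132 136 137] [ 0.521 -0.538  0.062]
(500, 220) [202 225 235] [ 0.503 -0.668  0.12 ]
(470, 195) [220 235 243] [ 0.576 -0.603  0.116]
(470, 240) [215 233 241] [ 0.456 -0.588  0.104]
(440, 135) [255 255 255] [ 0.761 -0.562  0.091]
(445, 118) [77 75 73] [ 0.796 -0.566  0.126]
(410, 130) [171 165 157] [ 0.805 -0.505  0.032]
(465, 150) [167 163 156] [ 0.72  -0.639  0.067]
(405, 290) [255 255 254] [ 0.336 -0.433  0.009]
(377, 260) [61 62 57] [ 0.424 -0.368 -0.001]
[ 0.4298971  -0.69608743  0.0301514 ] [ 0.86752679 -0.49893058  0.13491736]
[ 0.4298971  -0.69608743  0.0301514 ] [ 0.60499895 -0.53207548  0.1323551 ]
(200, 350) [169 182 194] [ 0.516 -0.552  0.109]
(200, 300) [61 62 62] [ 0.502 -0.536  0.048]
(150, 330) [ 93 101 107] [ 0.455 -0.572  0.077]
(255, 330) [62 62 62] [ 0.579 -0.558  0.049]
(230, 310) [63 64 65] [ 0.54  -0.536  0.053]
(350, 330) [120 115 110] [ 0.702 -0.532  0.036]
(345, 345) [101  97  94] [ 0.695 -0.544  0.052]
```

>>> step_arm --pt "0 0 0 0 0.025 0" --pt "0 0 0 0 0.025 0" --pt "0 0 0 0 0.025 0" --pt "0 0 0 0 0.025 0" --pt "0 0 0 0 0.025 0" --pt "0 0 0 0 0 0"

```text
t: 17.73
eef_pos: [0.5156, -0.3435, 0.2585]
tool_rot: [0.305, 0.549, 0.744, -0.229]
contact_force: [-0.3, 0.2, -0.2]
gripper_width: 0.995
```

```bash
cat >> h.py <<'E'
def delta(target):
    o,p,Rt=st(); d=Rt.T@(np.asarray(target)-p); print('t',o['t'],'tcp',p.round(4),'q',np.round(o['q'],2),'F',np.round(o['contact_force'],1),'w',round(o['gripper_width'],3)); print('units to go',(d/.04).round(3)); print(Rt.round(4)); return d/.04
E
python3 - <<'E'
from h import *
delta([.5174,-.349,.0326])
E
```

```text
t 17.725 tcp [ 0.5156 -0.3435  0.2585] q [ 1.04  0.86 -0.68  1.17 -0.07  1.8   0.7 ] F [-0.3  0.2 -0.2] w 0.995
units to go [3.876 0.034 4.111]
[[-0.2117  0.9561  0.2025]
 [ 0.6775  0.2929 -0.6747]
 [-0.7044 -0.0056 -0.7098]]
```

>>> step_arm --pt "0.5 0.01 0.55 0 0 0" --pt "0.7 0.01 0.75 0 0 0" --pt "0.7 0.01 0.75 0 0 0" --pt "0.7 0 0.73 0 0 0" --pt "0.3 0 0.3 0 0 0" --pt "0 0 0 0 0 0"

```text
t: 18.48
eef_pos: [0.5188, -0.3462, 0.0936]
tool_rot: [0.308, 0.548, 0.744, -0.227]
contact_force: [1.3, -0.7, 0.7]
gripper_width: 1.002
```

Run:
```python
from h import *
delta([.5174,-.349,.0326]); shot('wrist','w12')
```

```text
t 18.475 tcp [ 0.5188 -0.3462  0.0936] q [ 1.03  1.02 -0.64  1.24  0.01  1.59  0.78] F [ 1.3 -0.7  0.7] w 1.002
units to go [ 1.039 -0.051  1.117]
[[-0.2108  0.9549  0.2091]
 [ 0.6747  0.2969 -0.6757]
 [-0.7073 -0.0014 -0.7069]]
```

View pics/w12.png

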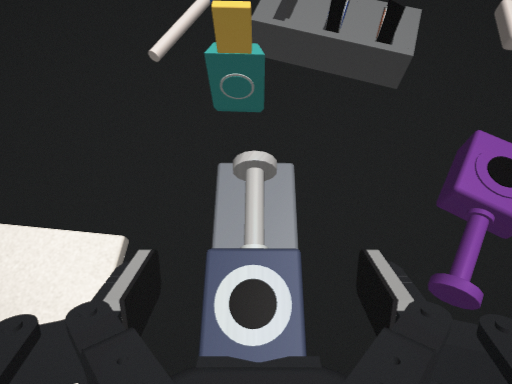

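>>> step_arm --pt "0.35 -0.03 0.38 0 0 0" --pt "0.35 -0.02 0.37 0 0 0" --pt "0.25 0 0.27 0 0 0" --pt "0.08 0 0.08 0 0 0" --pt "0 0 0 0 0 0" --pt "0 0 0 0 0 0"

```text
t: 19.27
eef_pos: [0.5176, -0.3495, 0.0333]
tool_rot: [0.308, 0.548, 0.744, -0.227]
contact_force: [-0.4, -0.1, -0.6]
gripper_width: 1.002
```

Run:
```python
from h import *
delta([.5174,-.349,.0326]); shot('wrist','w13')
```

```text
t 19.275 tcp [ 0.5176 -0.3495  0.0333] q [ 1.02  1.1  -0.62  1.24  0.04  1.53  0.81] F [-0.4 -0.1 -0.6] w 1.002
units to go [ 0.021 -0.     0.002]
[[-2.096e-01  9.551e-01  2.092e-01]
 [ 6.752e-01  2.962e-01 -6.756e-01]
 [-7.073e-01 -4.000e-04 -7.070e-01]]
```

View pics/w13.png

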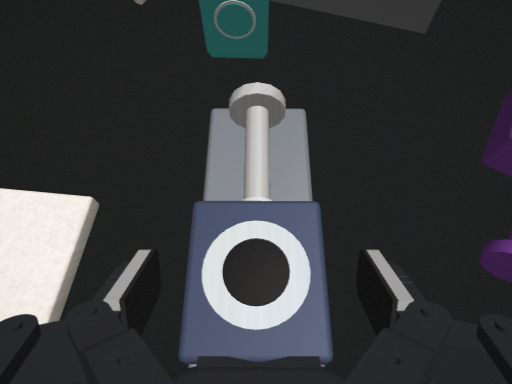

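>>> step_arm --pt "0 0 0 0 0 0" --pt "0 0 0 0 0 0" --pt "0 0 0 0 0 0" --pt "0 0 0 0 0 0" --fingers 1 --force 90

```text
t: 19.82
eef_pos: [0.5174, -0.3499, 0.0333]
tool_rot: [0.308, 0.548, 0.744, -0.227]
contact_force: [0.4, -3.1, 4.9]
gripper_width: 0.638
```

Run:
```python
from h import *
delta([.5174,-.349,.0326]); shot('wrist','w14')
```

```text
t 19.825 tcp [ 0.5174 -0.3499  0.0333] q [ 1.02  1.1  -0.62  1.24  0.04  1.53  0.81] F [ 0.4 -3.1  4.9] w 0.638
units to go [ 0.028  0.007 -0.003]
[[-2.095e-01  9.553e-01  2.088e-01]
 [ 6.750e-01  2.958e-01 -6.759e-01]
 [-7.074e-01 -7.000e-04 -7.068e-01]]
```

View pics/w14.png

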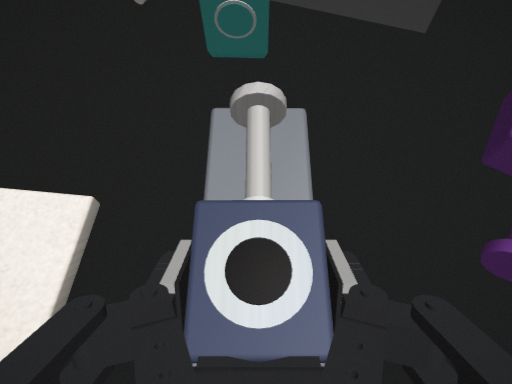

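>>> step_arm --pt "-0.2 0 -0.2 0 0 0" --pt "-0.4 0 -0.4 0 0 0" --pt "-0.6 0 -0.6 0 0 0" --pt "-0.6 0 -0.6 0 0 0" --pt "-0.6 0 -0.6 0 0 0" --pt "-0.4 0 -0.4 0 0 0" --pt "-0.2 0 -0.2 0 0 0" --pt "0 0 0 0 0 0"

```text
t: 20.88
eef_pos: [0.5174, -0.3494, 0.2025]
tool_rot: [0.308, 0.548, 0.744, -0.228]
contact_force: [-0.5, 0.4, -5.3]
gripper_width: 0.639
```

Run:
```python
from h import *
delta([.5174,-.349,.0326]); shot('wrist','w15')
```

```text
t 20.875 tcp [ 0.5174 -0.3494  0.2025] q [ 1.04  0.91 -0.67  1.2  -0.04  1.73  0.74] F [-0.5  0.4 -5.3] w 0.639
units to go [3.013 0.009 2.996]
[[-0.2102  0.9551  0.2088]
 [ 0.6749  0.2963 -0.6758]
 [-0.7074 -0.0011 -0.7068]]
```

View pics/w15.png

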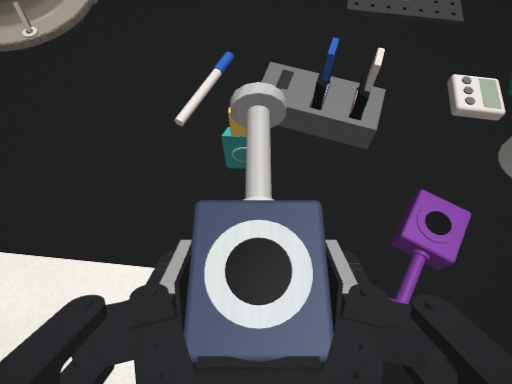

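Run:
```python
from h import *
for n in ('w14','w15'):
    c,im,d=load(n); K,o_,Rm,_=c
    v,u=np.mgrid[:384,:512]; pc=np.stack([(u-K[0,2])/K[0,0],-(v-K[1,2])/K[1,1],-np.ones(u.shape)],-1)*d[...,None]
    T=np.array(bot.camera_model('wrist')['T_tool_cam']); Q=pc@T[:3,:3].T+T[:3,3]
    hsv=cv2.cvtColor(im,cv2.COLOR_RGB2HSV)
    m=np.zeros(d.shape,bool); m[205:352,195:322]=1; m&=(hsv[...,0]>105)&(hsv[...,0]<125)&(hsv[...,1]>70)
    A=Q[m]; ce=A.mean(0); U,S,Vt=np.linalg.svd(A-ce,full_matrices=False); nrm=Vt[2]; nrm*=-np.sign(nrm[2]); print(n,len(A),'face normal tool',nrm.round(4),'theta deg from normal',np.degrees(np.arctan2(-nrm[0],-nrm[2])),'resid',S[2]/np.sqrt(len(A)))
    w=np.zeros(d.shape,bool); w[200:335,195:322]=1; w&=(hsv[...,1]<40)&(hsv[...,2]>150)
    r,_=cv2.findContours(w.astype(np.uint8),cv2.RETR_EXTERNAL,cv2.CHAIN_APPROX_NONE); r=max(r,key=len); e=cv2.fitEllipse(r); print(' ring',e)
    uu,vv=e[0]; dd=np.array([(uu-K[0,2])/K[0,0],-(vv-K[1,2])/K[1,1],-1.]); dd=T[:3,:3]@dd; oo=T[:3,3]; s=((ce-oo)@nrm+.0025)/(dd@nrm); C=oo+s*dd; print(' ring centre tool',C.round(4))
    for p in ((258,120),(258,160),(258,190)): print(' post',Q[p[1],p[0]].round(4))
```

```text
w14 5294 face normal tool [-0.6418 -0.089  -0.7617] theta deg from normal 40.11814764903951 resid 0.00784828629720211
 ring ((257.9685974121094, 273.6744689941406), (108.06232452392578, 108.21124267578125), 134.0908660888672)
 ring centre tool [-0.03    0.0003 -0.0079]
 post [ 0.039   0.0002 -0.0573]
 post [ 0.0216  0.0002 -0.0398]
 post [ 0.0101  0.0002 -0.028 ]
w15 5215 face normal tool [-0.578  -0.1861 -0.7946] theta deg from normal 36.03219072390268 resid 0.009049095407720248
 ring ((258.0475158691406, 273.78497314453125), (108.03813934326172, 108.19257354736328), 160.1324920654297)
 ring centre tool [-0.0315  0.0003 -0.0088]
 post [ 0.0391  0.0002 -0.0573]
 post [ 0.0216  0.0002 -0.0398]
 post [ 0.0105  0.0002 -0.0279]
```

```bash
cat >> h.py <<'E'
def face_tool(n):
    c,im,d=load(n); K=c[0]
    v,u=np.mgrid[:384,:512]; pc=np.stack([(u-K[0,2])/K[0,0],-(v-K[1,2])/K[1,1],-np.ones(u.shape)],-1)*d[...,None]
    T=np.array(bot.camera_model('wrist')['T_tool_cam']); return pc@T[:3,:3].T+T[:3,3],im,T,K
E
python3 - <<'E'
from h import *
for n in ('w14','w15'):
    Q,im,T,K=face_tool(n)
    hsv=cv2.cvtColor(im,cv2.COLOR_RGB2HSV)
    m=np.zeros(im.shape[:2],bool); m[212:345,203:315]=1; m&=(hsv[...,0]>105)&(hsv[...,0]<125)&(hsv[...,1]>70)
    A=Q[m]; k=np.abs(A[:,1])<.03
    for _ in range(6):
        ce=np.median(A[k],0) if _==0 else A[k].mean(0); U,S,Vt=np.linalg.svd(A[k]-ce,full_matrices=False); nrm=Vt[2]*-np.sign(Vt[2][2]); r=np.abs((A-ce)@nrm); k=r<max(.0012,np.median(r)*2.0)
    print(n,k.sum(),len(A),nrm.round(4),'theta',np.degrees(np.arctan2(-nrm[0],-nrm[2])),r[k].std())
    uu,vv=258.0,273.7; dd=T[:3,:3]@np.array([(uu-K[0,2])/K[0,0],-(vv-K[1,2])/K[1,1],-1.]); oo=T[:3,3]; s=((ce-oo)@nrm+.0025)/(dd@nrm); print(' ring centre tool',(oo+s*dd).round(4))
    pl=np.array([Q[v,258] for v in range(110,195,2)]); f=np.polyfit(pl[:,0],pl[:,2],1); print('post angle',np.degrees(np.arctan(-f[0])))
E
```

```text
w14 2814 2989 [-0.7061 -0.0025 -0.7082] theta 44.915037878013734 0.0002982424904286777
 ring centre tool [-0.0283  0.0003 -0.0069]
post angle 44.98111965829732
w15 2737 2917 [-0.7054 -0.0025 -0.7088] theta 44.861456958343574 0.00029564298289708006
 ring centre tool [-0.0282  0.0003 -0.0068]
post angle -6.399194208010707
```

>>> step_arm --pt "-0.5 0 -0.5 0 0 0" --pt "-0.3 0 -0.3 0 -0.02 0" --pt "0 0 0 0 -0.025 0" --pt "0 0 0 0 -0.025 0" --pt "0 0 0 0 -0.025 0" --pt "0 0 0 0 -0.025 0" --pt "0 0 0 0 -0.025 0" --pt "0 0 0 0 -0.025 0"

```text
t: 21.92
eef_pos: [0.5163, -0.3483, 0.2463]
tool_rot: [0.644, 0.355, 0.484, -0.475]
contact_force: [0.2, 0.3, -4.8]
gripper_width: 0.641
```

>>> step_arm --pt "0 0 0 0 -0.025 0" --pt "0 0 0 0 -0.025 0" --pt "0 0 0 0 -0.02 0" --pt "0 0 0 0 -0.01 0" --pt "0 0 0 0 0 0" --pt "0 0 0 0 0 0"

```text
t: 22.68
eef_pos: [0.517, -0.3495, 0.2468]
tool_rot: [0.743, 0.227, 0.31, -0.548]
contact_force: [0.2, -0.0, -3.4]
gripper_width: 0.641
```

```bash
cat >> h.py <<'E'
# sensor in tool frame (first grasp)
SG1=dict(o=np.array([.0558,.0003,-.0643]), R=np.array([[.7057,0,-.7085],[0,1,0],[.7085,0,.7057]]))
def sens(g):
    o,p,Rt=st(); O=p+Rt@g['o']; M=Rt@g['R']
    print('t',o['t'],'tcp',p.round(4),'q',np.round(o['q'],2),'F',np.round(o['contact_force'],1),'w',round(o['gripper_width'],3))
    print('sensor origin',O.round(4),'tilt deg',np.degrees(M[:2,2]).round(2),'face yaw',np.degrees(np.arctan2(-M[1,0],-M[0,0])).round(2)); return O,M,p,Rt
E
python3 - <<'E'
from h import *
O,M,p,Rt=sens(SG1); print(Rt.round(3))
E
```

```text
t 22.675 tcp [ 0.517  -0.3495  0.2468] q [ 0.54  0.27 -0.45  2.09  1.23  0.88 -0.45] F [ 0.2 -0.  -3.4] w 0.641
sensor origin [ 0.5153 -0.3435  0.1619] tilt deg [ 0.12 -0.01] face yaw 107.17
[[ 0.207  0.955  0.211]
 [-0.674  0.295 -0.677]
 [-0.709 -0.002  0.705]]
```

>>> step_arm --pt "-0.45 0.17 -0.45 0 0 0" --pt "-0.7 0.263 -0.7 0 0 0" --pt "-0.7 0.263 -0.7 0 0 0" --pt "-0.7 0.263 -0.7 0 0 0" --pt "-0.7 0.263 -0.7 0 0 0" --pt "-0.7 0.263 -0.7 0 0 0" --pt "-0.7 0.263 -0.7 0 0 0" --pt "-0.7 0.263 -0.7 0 0 0"

```text
t: 23.68
eef_pos: [0.5045, -0.0345, 0.248]
tool_rot: [0.743, 0.228, 0.309, -0.548]
contact_force: [0.0, 0.2, -5.5]
gripper_width: 0.64
```

>>> step_arm --pt "-0.7 0.263 -0.7 0 0 0" --pt "-0.5 0.188 -0.5 0 0 0" --pt "0 0 0 0 0 0" --pt "0 0 0 0 0 0"

```text
t: 24.18
eef_pos: [0.5017, 0.0334, 0.2477]
tool_rot: [0.743, 0.227, 0.309, -0.548]
contact_force: [-0.6, -0.6, -4.3]
gripper_width: 0.643
```

Run:
```python
from h import *
O,M,p,Rt=sens(SG1); print(Rt.round(3)); shot('wrist','w16'); shot('scene','s16')
```

```text
t 24.175 tcp [0.5017 0.0334 0.2477] q [-0.04  0.39 -0.75  2.    0.93  1.46 -0.91] F [-0.6 -0.6 -4.3] w 0.643
sensor origin [0.5    0.0392 0.1628] tilt deg [0.05 0.08] face yaw 107.19
[[ 0.208  0.955  0.21 ]
 [-0.675  0.295 -0.676]
 [-0.708 -0.001  0.706]]
```

View pics/s16.png

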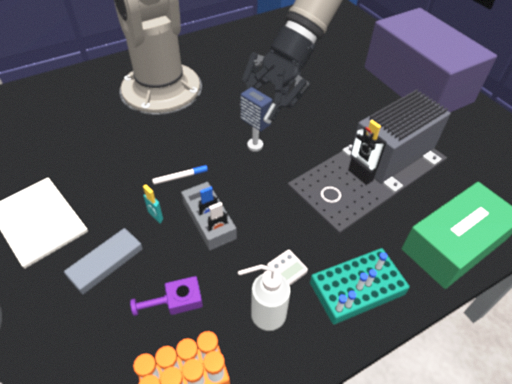

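View pics/w16.png

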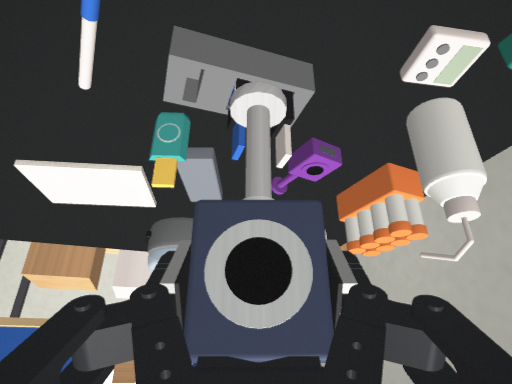

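>>> step_arm --pt "0.3 0 -0.3 0 0 0" --pt "0.5 0 -0.5 0 0 0" --pt "0.5 0 -0.5 0 0 0" --pt "0.5 0 -0.5 0 0 0" --pt "0.4 0 -0.4 0 0 0" --pt "0.3 0 -0.3 0 0 0" --pt "0.12 0 -0.12 0 0 0" --pt "0 0 0 0 0 0"

```text
t: 25.28
eef_pos: [0.5015, 0.0336, 0.0992]
tool_rot: [0.744, 0.227, 0.309, -0.548]
contact_force: [0.1, -0.1, -4.6]
gripper_width: 0.642
```

Run:
```python
from h import *
O,M,p,Rt=sens(SG1)
```

```text
t 25.275 tcp [0.5015 0.0336 0.0992] q [-0.12  0.64 -0.67  2.08  1.11  1.35 -1.21] F [ 0.1 -0.1 -4.6] w 0.642
sensor origin [0.4999 0.0394 0.0143] tilt deg [0.06 0.11] face yaw 107.23
```

>>> step_arm --pt "0.09 0 -0.09 0 0 0" --pt "0.09 0 -0.09 0 0 0" --pt "0 0 0 0 0 0"

```text
t: 25.65
eef_pos: [0.5014, 0.0336, 0.0891]
tool_rot: [0.744, 0.227, 0.309, -0.548]
contact_force: [0.2, -1.3, -4.4]
gripper_width: 0.643
```

>>> step_arm --pt "0.025 0 -0.025 0 0 0" --pt "0.02 0 -0.02 0 0 0" --pt "0 0 0 0 0 0"

```text
t: 26.02
eef_pos: [0.5015, 0.0337, 0.0867]
tool_rot: [0.744, 0.227, 0.309, -0.548]
contact_force: [0.1, -0.3, -5.0]
gripper_width: 0.638
```

Run:
```python
from h import *
O,M,p,Rt=sens(SG1)
```

```text
t 26.025 tcp [0.5015 0.0337 0.0867] q [-0.13  0.67 -0.66  2.08  1.12  1.34 -1.23] F [ 0.1 -0.3 -5. ] w 0.638
sensor origin [0.4999 0.0395 0.0018] tilt deg [0.04 0.11] face yaw 107.23
```

>>> step_arm --pt "0.018 0 -0.018 0 0 0" --pt "0.01 0 -0.01 0 0 0" --pt "0 0 0 0 0 0"

```text
t: 26.4
eef_pos: [0.5016, 0.0337, 0.0863]
tool_rot: [0.744, 0.226, 0.308, -0.548]
contact_force: [-3.3, 1.6, 6.2]
gripper_width: 0.641
```

Run:
```python
from h import *
O,M,p,Rt=sens(SG1)
```

```text
t 26.4 tcp [0.5016 0.0337 0.0863] q [-0.13  0.67 -0.66  2.08  1.12  1.34 -1.23] F [-3.3  1.6  6.2] w 0.641
sensor origin [0.5001 0.0394 0.0014] tilt deg [-0.03  0.2 ] face yaw 107.23
```

>>> step_arm --pt "-0.004 0 0.004 0 0 0" --pt "0 0 0 0 0 0" --force 40

```text
t: 26.65
eef_pos: [0.5016, 0.0337, 0.0863]
tool_rot: [0.744, 0.226, 0.308, -0.548]
contact_force: [-3.3, 0.9, 6.4]
gripper_width: 0.644
```

>>> step_arm --pt "0 0 0 0 0 0" --pt "0 0 0 0 0 0" --pt "0 0 0 0 0 0" --pt "0 0 0 0 0 0" --fingers -1

```text
t: 27.15
eef_pos: [0.5015, 0.0336, 0.0853]
tool_rot: [0.744, 0.227, 0.309, -0.548]
contact_force: [-0.2, -0.0, 0.4]
gripper_width: 1.001
```

Run:
```python
from h import *
O,M,p,Rt=sens(SG1); shot('wrist','w17')
```

```text
t 27.15 tcp [0.5015 0.0336 0.0853] q [-0.13  0.67 -0.66  2.08  1.12  1.34 -1.23] F [-0.2 -0.   0.4] w 1.001
sensor origin [4.999e-01 3.940e-02 4.000e-04] tilt deg [0.04 0.11] face yaw 107.23
```

View pics/w17.png

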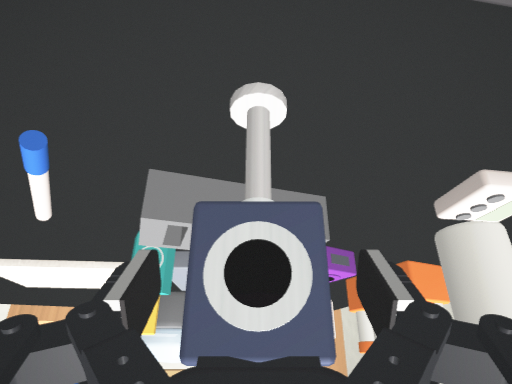

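>>> step_arm --pt "-0.3 0 0 0 0 0" --pt "-0.6 0 0 0 0 0" --pt "-0.9 0 0 0 0 0" --pt "-1 0 0 0 0 0" --pt "-0.9 0 0 0 0 0" --pt "-0.3 0 0 0 0 0" --pt "0 0 0 0 0.02 0" --pt "0 0 0 0 0.025 0"

```text
t: 28.2
eef_pos: [0.4676, 0.1424, 0.1977]
tool_rot: [0.692, 0.302, 0.412, -0.51]
contact_force: [-0.9, -0.2, -0.5]
gripper_width: 0.997
```

>>> step_arm --pt "0 0 0 0 0.025 0" --pt "0 0 0 0 0.025 0" --pt "0 0 0 0 0.02 0" --pt "0 0 0 0 0.01 0" --pt "0 0 0 0 0 0" --pt "0 0 0 0 0 0"

```text
t: 28.95
eef_pos: [0.4676, 0.1418, 0.1982]
tool_rot: [0.569, 0.419, 0.57, -0.42]
contact_force: [-0.5, 0.3, 0.4]
gripper_width: 1.0
```

Run:
```python
from h import *
delta([.4999,.0394,.20]); shot('wrist','w18')
```

```text
t 28.95 tcp [0.4676 0.1418 0.1982] q [ 0.42  0.37 -1.01  1.97  0.37  1.   -0.47] F [-0.5  0.3  0.4] w 1.0
units to go [-0.043  0.01   2.685]
[[-1.600e-03  9.550e-01  2.968e-01]
 [-1.200e-03  2.968e-01 -9.550e-01]
 [-1.000e+00 -1.900e-03  6.000e-04]]
```

View pics/w18.png

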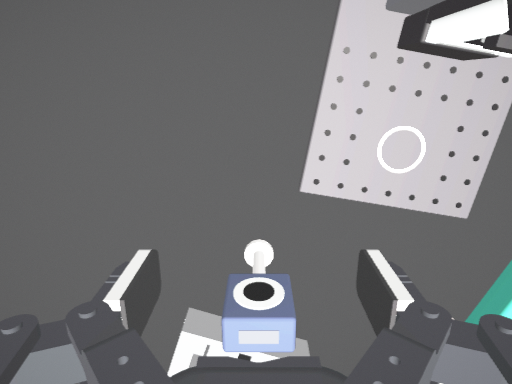

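Run:
```python
from h import *
c,im,d=load('w18'); P=pts(c,d); z=P[...,2]
m=(np.abs(z-.132)<.003)&(np.hypot(P[...,0]-.5,P[...,1]-.04)<.06); m[:260]=0
print(m.sum(),P[m].mean(0),cv2.minAreaRect((P[m][:,:2]*1000).astype(np.float32)))
v,u=np.nonzero(m); print(u.min(),u.max(),v.min(),v.max())
hsv=cv2.cvtColor(im,cv2.COLOR_RGB2HSV)
f=(hsv[...,0]>100)&(hsv[...,0]<130)&(hsv[...,1]>60)&(z<.125)&(z>.075); f[:270]=0; f[320:]=0; f[:,:220]=0; f[:,300:]=0
A=P[f]; k=np.ones(len(A),bool)
for _ in range(6):
    ce=A[k].mean(0); Vt=np.linalg.svd(A[k]-ce,full_matrices=False)[2]; n=Vt[2]*np.sign(Vt[2][1]); r=np.abs((A-ce)@n); k=r<max(.0012,2*np.median(r))
print('face',k.sum(),len(A),n.round(4),'yaw',np.degrees(np.arctan2(n[1],n[0])),'centre dist',ce)
# ring
w=(hsv[...,1]<45)&(hsv[...,2]>200); w[:120]=0;w[180:]=0;w[:,:370]=0;w[:,432:]=0
v,u=np.nonzero(w); Y=np.array([onz(c,a,b,.012)[:2] for a,b in zip(u,v)])*1000
A=np.c_[2*Y,np.ones(len(Y))]; s=np.linalg.lstsq(A,(Y**2).sum(1),rcond=None)[0]; print('ring',s[:2],np.sqrt(s[2]+s[0]**2+s[1]**2),len(Y)); print(las(np.r_[s[:2]/1000,.012]))
# foot
w=(hsv[...,1]<45)&(hsv[...,2]>150)&(np.abs(z-.008)<.006); w[:230]=0;w[275:]=0;w[:,:235]=0;w[:,285:]=0
v,u=np.nonzero(w); Y=np.array([onz(c,a,b,.008)[:2] for a,b in zip(u,v)])*1000; print('foot',len(Y),Y.min(0),Y.max(0),(Y.min(0)+Y.max(0))/2)
```

```text
2556 [0.49907348 0.04323178 0.13149796] ((499.38739013671875, 42.19775390625), (55.699180603027344, 32.26447677612305), 17.4453067779541)
222 296 316 351
face 974 996 [-0.2976  0.9547  0.0017] yaw 107.31226871516844 centre dist [0.49539425 0.05650435 0.10486508]
ring [597.41009214 194.48076409] 24.641989254900245 3720
[-0.83190784  0.70775369 12.        ]
foot 470 [483.2721448   26.92161017] [515.14534847  60.34519592] [499.20874664  43.63340305]
```

>>> step_arm --pt "0 0.01 0.5 0 0 0" --pt "0 0 0.8 0 0 0" --pt "0 0 0.8 0 0 0" --pt "0 0 0.5 0 0 0" --pt "0 0 0.04 0 0 0" --pt "0 0 0 0 0 0" --pt "0 0 0 0 0 0"

```text
t: 29.88
eef_pos: [0.4994, 0.0425, 0.1986]
tool_rot: [0.569, 0.419, 0.57, -0.419]
contact_force: [0.7, -0.6, 0.2]
gripper_width: 0.997
```

Run:
```python
from h import *
delta([.4994,.0410,.081]); shot('wrist','w19')
c,im,d=load('w19'); P=pts(c,d); z=P[...,2]
m=(np.abs(z-.132)<.003)&(np.hypot(P[...,0]-.5,P[...,1]-.04)<.06); print(m.sum(),cv2.minAreaRect((P[m][:,:2]*1000).astype(np.float32)))
```

```text
t 29.875 tcp [0.4994 0.0425 0.1986] q [ 0.6   0.39 -0.98  1.95  0.38  1.01 -0.25] F [ 0.7 -0.6  0.2] w 0.997
units to go [ 2.94  -0.009  0.036]
[[-1.100e-03  9.544e-01  2.985e-01]
 [ 1.000e-04  2.985e-01 -9.544e-01]
 [-1.000e+00 -1.000e-03 -4.000e-04]]
3685 ((499.4032287597656, 41.87145233154297), (55.73918533325195, 31.72377586364746), 17.39061164855957)
```

View pics/w19.png

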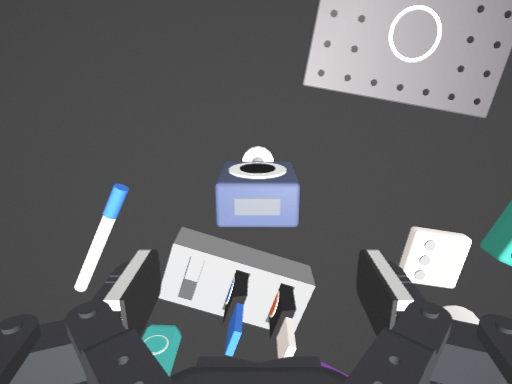

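>>> step_arm --pt "0.4 0 0.02 0 0 0" --pt "0.7 0 0 0 0 0" --pt "0.7 0 0 0 0 0" --pt "0.6 0 0 0 0 0" --pt "0.4 0 0 0 0 0" --pt "0.12 0 0 0 0 0" --pt "0 0 0 0 0 0" --pt "0 0 0 0 0 0"

```text
t: 30.92
eef_pos: [0.5005, 0.0403, 0.0824]
tool_rot: [0.569, 0.42, 0.569, -0.419]
contact_force: [0.3, 0.8, -1.1]
gripper_width: 1.005
```

Run:
```python
from h import *
delta([.4994,.0415,.081]); shot('wrist','w20')
```

```text
t 30.925 tcp [0.5005 0.0403 0.0824] q [ 0.47  0.55 -0.85  2.05  0.57  0.8  -0.42] F [ 0.3  0.8 -1.1] w 1.005
units to go [ 0.035 -0.017 -0.036]
[[ 2.000e-04  9.551e-01  2.962e-01]
 [ 0.000e+00  2.962e-01 -9.551e-01]
 [-1.000e+00  2.000e-04  0.000e+00]]
```

View pics/w20.png

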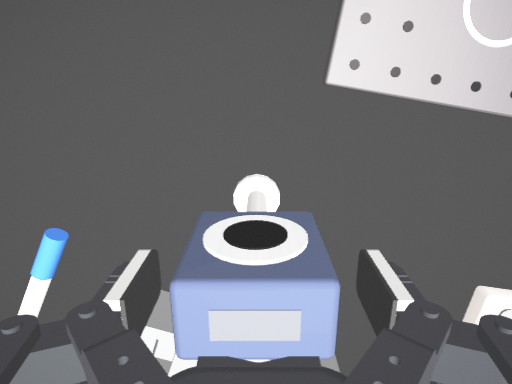

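>>> step_arm --pt "0 -0.017 -0.02 0 0 0" --pt "0 0 0 0 0 0"

```text
t: 31.22
eef_pos: [0.4991, 0.0408, 0.082]
tool_rot: [0.569, 0.419, 0.569, -0.42]
contact_force: [-0.5, 0.4, -0.9]
gripper_width: 1.001
```

>>> step_arm --pt "0 0 0 0 0 0" --pt "0 0 0 0 0 0" --pt "0 0 0 0 0 0" --pt "0 0 0 0 0 0" --fingers 1 --force 70

```text
t: 31.72
eef_pos: [0.4993, 0.0409, 0.082]
tool_rot: [0.569, 0.419, 0.569, -0.42]
contact_force: [0.1, -0.0, 4.1]
gripper_width: 0.645
```

Run:
```python
from h import *
delta([.4994,.0415,.081]); shot('wrist','w21')
Q,im,T,K=face_tool('w21'); hsv=cv2.cvtColor(im,cv2.COLOR_RGB2HSV)
bl=(hsv[...,0]>100)&(hsv[...,0]<130)&(hsv[...,1]>50)
f=np.zeros(bl.shape,bool); f[205:345,180:330]=1; f&=bl
o,p,Rt=st(); W=p+Q@Rt.T
# top
t=f&(np.abs(W[...,2]-.132)<.003); A=Q[t]; print('top tool',t.sum(),A.min(0).round(4),A.max(0).round(4),np.percentile(A[:,2],[2,98]))
s=f&(W[...,2]<.126)&(W[...,2]>.08)&(np.abs(Q[...,1])<.026); A=Q[s];k=np.ones(len(A),bool)
for _ in range(6):
    ce=A[k].mean(0); Vt=np.linalg.svd(A[k]-ce,full_matrices=False)[2]; n=Vt[2]*-np.sign(Vt[2][2]); r=np.abs((A-ce)@n); k=r<max(.0012,2*np.median(r))
print('face',k.sum(),len(A),n.round(4),ce.round(4), 'face z at y=0:',(ce[2]))
```

```text
t 31.725 tcp [0.4993 0.0409 0.082 ] q [ 0.47  0.55 -0.85  2.05  0.57  0.8  -0.42] F [ 0.1 -0.   4.1] w 0.645
units to go [ 0.024  0.007 -0.014]
[[-6.000e-04  9.551e-01  2.962e-01]
 [ 0.000e+00  2.962e-01 -9.551e-01]
 [-1.000e+00 -6.000e-04 -2.000e-04]]
top tool 6529 [-0.0514 -0.0253 -0.0172] [-0.0471  0.0242  0.0079] [-0.01624061  0.00613084]
face 3121 3121 [ 0.0013 -0.0023 -1.    ] [-0.0315 -0.0006 -0.0162] face z at y=0: -0.016208811557530345
```

View pics/w21.png

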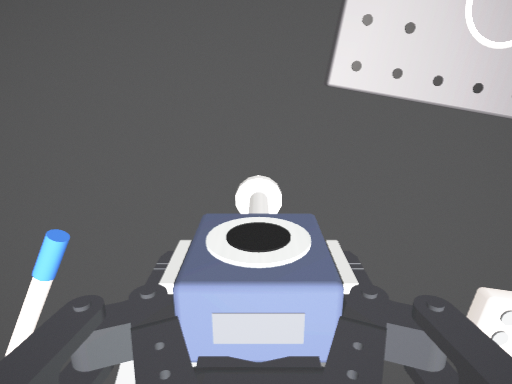

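>>> step_arm --pt "-0.1 0 0 0 0 0" --pt "-0.3 0 0 0 0 0" --pt "-0.5 0 0 0 0 0" --pt "-0.5 0 0 0 0 0" --pt "-0.3 0 0 0.007 0 0" --pt "-0.1 0 0 0.01 0 0" --pt "0 0 0 0.0097 0 0" --pt "0 0 0 0 0 0" --force 90

```text
t: 32.78
eef_pos: [0.4991, 0.0407, 0.1542]
tool_rot: [0.532, 0.466, 0.532, -0.466]
contact_force: [-0.0, 0.1, -5.1]
gripper_width: 0.646
```

>>> step_arm --pt "0 0.25 -0.3 0 0 0" --pt "0 0.45 -0.55 0 0 0" --pt "0 0.55 -0.65 0 0 0" --pt "0 0.55 -0.65 0 0 0" --pt "0 0.55 -0.65 0 0 0" --pt "0 0.4 -0.45 0 0 0" --pt "0 0.2 -0.24 0 0 0" --pt "0 0 0 0 0 0"

```text
t: 33.78
eef_pos: [0.5974, 0.1959, 0.1533]
tool_rot: [0.532, 0.465, 0.533, -0.466]
contact_force: [-0.3, -0.0, -5.4]
gripper_width: 0.643
```

```bash
cat >> h.py <<'E'
SG2=dict(o=np.array([.082,0,-.0002]),R=np.array([[0,0,-1.],[0,1,0],[1,0,0]]))
E
python3 - <<'E'
from h import *
O,M,p,Rt=sens(SG2); print('laser',las(O).round(2)); print('units to go',(Rt.T@(MK-O)/.04).round(3)); shot('wrist','w22')
E
```

```text
t 33.775 tcp [0.5974 0.1959 0.1533] q [ 0.17  0.62 -0.83  1.7   0.52  1.05 -0.7 ] F [-0.3 -0.  -5.4] w 0.643
sensor origin [0.5972 0.1962 0.0713] tilt deg [ 0.1  -0.04] face yaw 97.7
laser [ 0.89  0.64 71.31]
units to go [1.483 0.019 0.024]
```

View pics/w22.png

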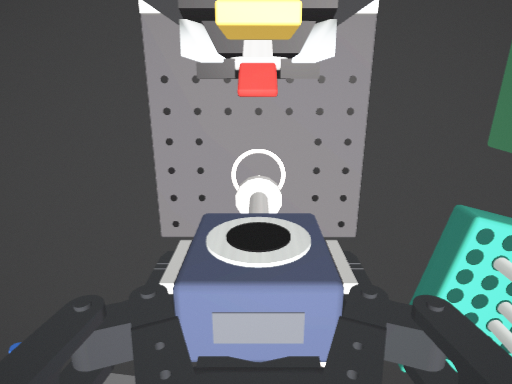

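>>> step_arm --pt "0.15 0.019 0.02 0 0 0" --pt "0.3 0 0 0 0 0" --pt "0.35 0 0 0 0 0" --pt "0.25 0 0 0 0 0" --pt "0.15 0 0 0 0 0" --pt "0.07 0 0 0 0 0" --pt "0 0 0 0 0 0" --pt "0 0 0 0 0 0"

```text
t: 34.83
eef_pos: [0.5986, 0.1943, 0.1032]
tool_rot: [0.532, 0.466, 0.532, -0.466]
contact_force: [0.4, -0.3, -4.0]
gripper_width: 0.644
```

Run:
```python
from h import *
O,M,p,Rt=sens(SG2); print('laser',las(O).round(2)); print('units to go',(Rt.T@(MK-O)/.04).round(3)); shot('wrist','w23')
c,im,d=load('w23'); hsv=cv2.cvtColor(im,cv2.COLOR_RGB2HSV)
w=(hsv[...,1]<45)&(hsv[...,2]>150); w[:140]=0;w[205:]=0;w[:,:225]=0;w[:,295:]=0
cv2.imwrite('pics/z23.png',cv2.resize(im[120:260,180:340],None,fx=4.5,fy=4.2,interpolation=cv2.INTER_CUBIC)[...,::-1])
```

```text
t 34.825 tcp [0.5986 0.1943 0.1032] q [ 0.15  0.68 -0.79  1.73  0.57  0.98 -0.74] F [ 0.4 -0.3 -4. ] w 0.644
sensor origin [0.5985 0.1945 0.0212] tilt deg [ 0.03 -0.02] face yaw 97.62
laser [-0.97 -0.38 21.2 ]
units to go [ 0.23  -0.01  -0.024]
```

View pics/z23.png

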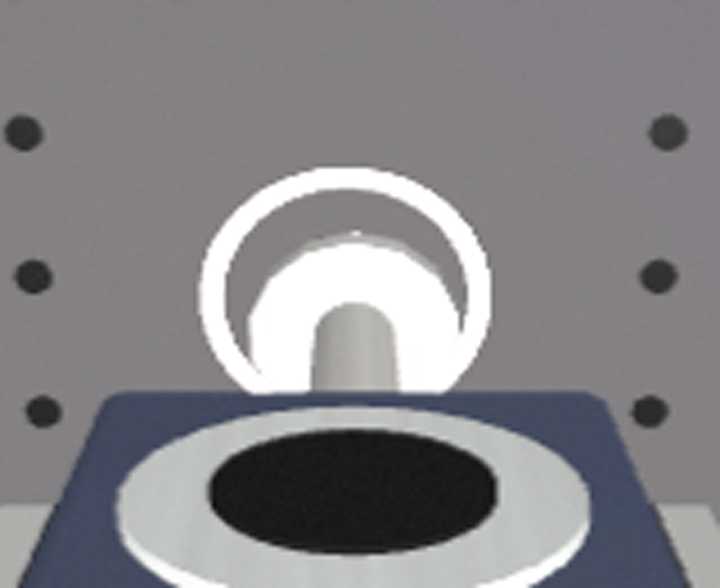

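>>> step_arm --pt "0.05 -0.02 -0.024 0 0 0" --pt "0.07 0 0 0 0 0" --pt "0.05 0 0 0 0 0" --pt "0.02 0 0 0 0 0" --pt "0 0 0 0 0 0"

```text
t: 35.5
eef_pos: [0.5974, 0.1949, 0.0951]
tool_rot: [0.532, 0.465, 0.532, -0.466]
contact_force: [0.2, 0.2, -3.9]
gripper_width: 0.644
```

Run:
```python
from h import *
O,M,p,Rt=sens(SG2); print('laser',las(O).round(2)); print('units to go',(Rt.T@(MK-O)/.04).round(3))
```

```text
t 35.5 tcp [0.5974 0.1949 0.0951] q [ 0.14  0.69 -0.79  1.74  0.58  0.96 -0.74] F [ 0.2  0.2 -3.9] w 0.644
sensor origin [0.5972 0.1951 0.0131] tilt deg [ 0.08 -0.  ] face yaw 97.62
laser [-0.16  0.79 13.09]
units to go [ 0.027  0.02  -0.004]
```

>>> step_arm --pt "0.015 0 0 0 0 0" --pt "0.015 0 0 0 0 0" --pt "0 0 0 0 0 0"

```text
t: 35.88
eef_pos: [0.5974, 0.195, 0.0941]
tool_rot: [0.532, 0.465, 0.532, -0.466]
contact_force: [-1.1, -0.8, -3.0]
gripper_width: 0.647
```

Run:
```python
from h import *
O,M,p,Rt=sens(SG2); print('laser',las(O).round(2))
```

```text
t 35.875 tcp [0.5974 0.195  0.0941] q [ 0.14  0.69 -0.79  1.74  0.58  0.96 -0.74] F [-1.1 -0.8 -3. ] w 0.647
sensor origin [0.5973 0.1952 0.0121] tilt deg [ 0.06 -0.  ] face yaw 97.62
laser [-0.09  0.7  12.11]
```

Just beginning to touch; a little further.

>>> step_arm --pt "0.012 0 0 0 0 0" --pt "0 0 0 0 0 0"

```text
t: 36.12
eef_pos: [0.5975, 0.195, 0.0941]
tool_rot: [0.532, 0.465, 0.532, -0.466]
contact_force: [-1.5, -1.0, 3.4]
gripper_width: 0.646
```

Run:
```python
from h import *
O,M,p,Rt=sens(SG2); print('laser',las(O).round(2))
```

```text
t 36.125 tcp [0.5975 0.195  0.0941] q [ 0.14  0.69 -0.79  1.74  0.58  0.96 -0.75] F [-1.5 -1.   3.4] w 0.646
sensor origin [0.5974 0.1952 0.0121] tilt deg [0.05 0.  ] face yaw 97.62
laser [-0.07  0.64 12.08]
```

>>> step_arm --pt "0 0 0 0 0 0" --pt "0 0 0 0 0 0" --pt "0 0 0 0 0 0" --pt "0 0 0 0 0 0" --fingers -1

```text
t: 36.62
eef_pos: [0.5975, 0.195, 0.0934]
tool_rot: [0.532, 0.465, 0.532, -0.466]
contact_force: [-0.5, 0.4, 0.0]
gripper_width: 1.002
```

Run:
```python
from h import *
O,M,p,Rt=sens(SG2); shot('wrist','w24')
```

```text
t 36.625 tcp [0.5975 0.195  0.0934] q [ 0.14  0.69 -0.79  1.74  0.58  0.96 -0.75] F [-0.5  0.4  0. ] w 1.002
sensor origin [0.5973 0.1952 0.0114] tilt deg [ 0.07 -0.01] face yaw 97.62
```

View pics/w24.png

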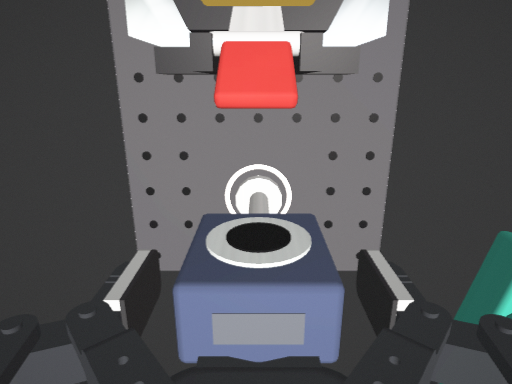

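>>> step_arm --pt "-0.2 0 0 0 0 0" --pt "-0.4 0 0 0 0 0" --pt "-0.6 0 0 0 0 0" --pt "-0.8 0 0 0 0 0" --pt "-0.8 0 0 0 0 0" --pt "-0.6 0 0 0 0 0" --pt "-0.3 0 0 0 0 0" --pt "0 0 0 0 0 0"

```text
t: 37.67
eef_pos: [0.5979, 0.1952, 0.2425]
tool_rot: [0.532, 0.466, 0.532, -0.465]
contact_force: [-0.3, -0.4, -0.3]
gripper_width: 1.003
```

Run:
```python
from h import *
delta([.597,.195,.2]); 
c,im,d=shot('wrist','w25'); shot('scene','s25'); shot('top','t25')
P=pts(c,d); z=P[...,2]; hsv=cv2.cvtColor(im,cv2.COLOR_RGB2HSV)
m=(np.abs(z-.144)<.003)&(np.hypot(P[...,0]-.598,P[...,1]-.195)<.045); 
r=cv2.minAreaRect((P[m][:,:2]*1000).astype(np.float32)); print('head top',m.sum(),r,las(np.r_[np.array(r[0])/1000,.144]))
f=(z>.085)&(z<.138)&(np.hypot(P[...,0]-.596,P[...,1]-.211)<.03); A=P[f]; k=np.ones(len(A),bool)
for _ in range(8):
    ce=A[k].mean(0); Vt=np.linalg.svd(A[k]-ce,full_matrices=False)[2]; n=Vt[2]*np.sign(Vt[2][1]); q=np.abs((A-ce)@n); k=q<max(.0012,2*np.median(q))
print('face',k.sum(),len(A),n.round(4),np.degrees(np.arctan2(n[1],n[0])),las(ce))
c2,im2,d2=load('s25'); cv2.imwrite('pics/s25z.png',cv2.resize(im2[60:240,270:470],None,fx=4,fy=3.3,interpolation=cv2.INTER_CUBIC)[...,::-1])
```

```text
t 37.675 tcp [0.5979 0.1952 0.2425] q [ 0.21  0.54 -0.88  1.62  0.44  1.2  -0.63] F [-0.3 -0.4 -0.3] w 1.003
units to go [ 1.064 -0.023  0.002]
[[ 5.000e-04  9.912e-01  1.326e-01]
 [ 4.000e-04  1.326e-01 -9.912e-01]
 [-1.000e+00  6.000e-04 -3.000e-04]]
head top 2921 ((598.0177001953125, 196.111328125), (55.717803955078125, 31.52655601501465), 7.781692981719971) [ 7.02542640e-01 -1.12848738e-01  1.44000000e+02]
face 936 960 [-0.1336  0.9909  0.0153] 97.68076401894128 [ 17.00521108  -0.22848233 118.19114397]
```

View pics/s25z.png

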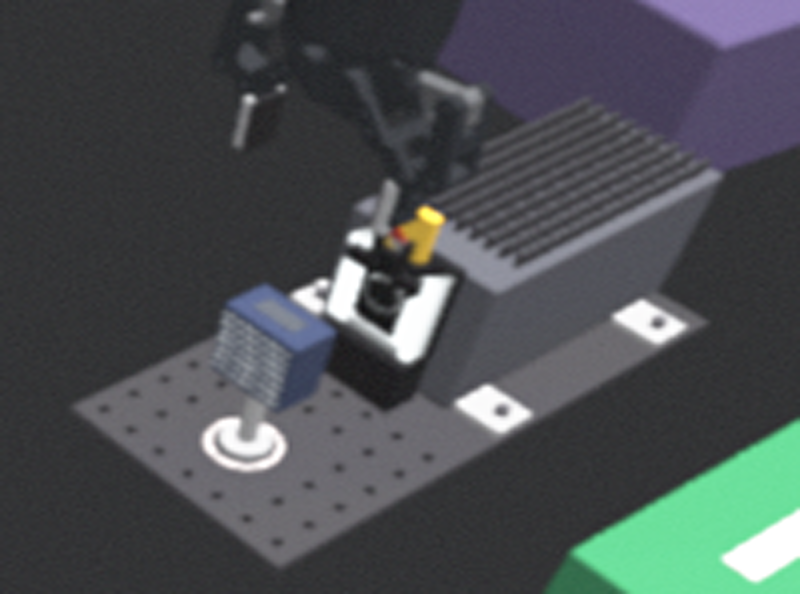

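View pics/w25.png

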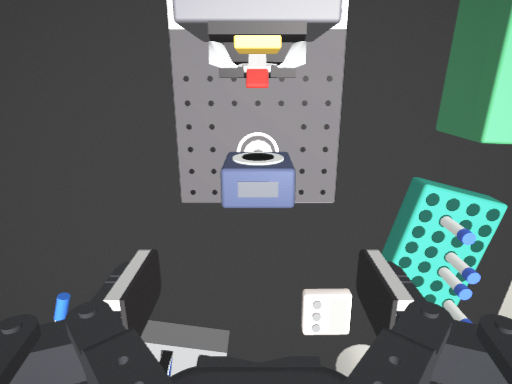

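View pics/s25.png

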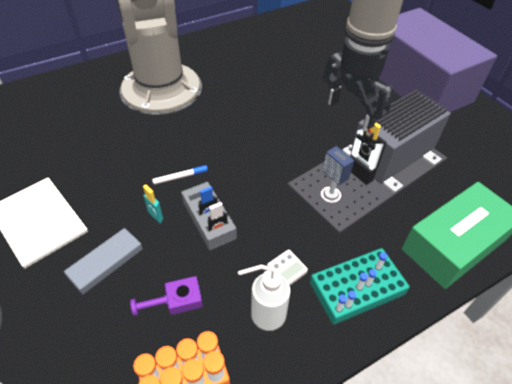

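>>> step_arm --pt "-0.5 0 0 0 0 0" --pt "-0.5 0 0 0 0 0" --pt "0 0 0 0 0 0" --pt "0 0 0 0 0 0" --pt "0 0 0 0 0 0" --pt "0 0 0 0 0 0" --pt "0 0 0 0 0 0" --pt "0 0 0 0 0 0"

```text
t: 38.83
eef_pos: [0.5976, 0.1949, 0.2814]
tool_rot: [0.532, 0.465, 0.533, -0.466]
contact_force: [-0.4, 0.9, -0.1]
gripper_width: 0.999
```

Run:
```python
from h import *
c,im,d=shot('wrist','w26'); P=pts(c,d); z=P[...,2]; hsv=cv2.cvtColor(im,cv2.COLOR_RGB2HSV)
m=(np.abs(z-.144)<.003)&(np.hypot(P[...,0]-.598,P[...,1]-.195)<.045); 
r=cv2.minAreaRect((P[m][:,:2]*1000).astype(np.float32)); print('head top',m.sum(),r,P[m][:,2].mean(),las(np.r_[np.array(r[0])/1000,.144]))
# foot upper plane centre via white pixels at z~.020
b,im2,d2=shot('scene','s26'); a=load('s25')[1]
df=np.abs(im2.astype(int)-a.astype(int)).max(-1); print('scene diff around sensor',df[140:215,300:355].max(), np.percentile(df[140:215,300:355],99))
red=(hsv[...,1]>120)&((hsv[...,0]<8)|(hsv[...,0]>172))&(hsv[...,2]>150)&(z>.15)&(z<.2); v,u=np.nonzero(red); uc=int(np.median(u))
for rr in range(v.min()-18,v.max()+3,3): print(rr,im[rr,uc],las(P[rr,uc]).round(1))
# sensor axis tilt in scene: head top corners vs foot; foot ellipse centre
P2=pts(b,d2); h2=cv2.cvtColor(im2,cv2.COLOR_RGB2HSV)
w=(np.abs(P2[...,2]-.020)<.003)&(np.hypot(P2[...,0]-.598,P2[...,1]-.195)<.019)&(h2[...,2]>150); print('foot top scene',w.sum(),cv2.minEnclosingCircle((P2[w][:,:2]*1000).astype(np.float32)))
w=(np.abs(P2[...,2]-.144)<.003)&(np.hypot(P2[...,0]-.598,P2[...,1]-.195)<.045); rr=cv2.minAreaRect((P2[w][:,:2]*1000).astype(np.float32)); print('head top scene',w.sum(),rr)
```

```text
head top 2271 ((598.0881958007812, 195.82437133789062), (55.717525482177734, 31.40618324279785), 7.734683036804199) 0.14352761445518938 [  0.40872785  -0.14426045 144.        ]
scene diff around sensor 8 6.0
52 [255 255 171] [ 94.9   0.3 183.7]
55 [186 156  72] [ 94.2   0.3 164.8]
58 [243 242 240] [ 93.1   0.3 149.2]
61 [245 244 242] [ 90.7   0.3 155. ]
64 [245 243 242] [ 88.5   0.3 158.1]
67 [254 254 254] [ 86.1   0.3 167.4]
70 [248 119 117] [ 84.1   0.3 168.1]
73 [249  87  82] [ 82.    0.3 171.8]
76 [250  88  82] [ 79.9   0.3 176.1]
79 [250  89  82] [ 78.    0.3 177.7]
82 [251  93  87] [ 76.    0.3 182.5]
85 [252  93  87] [ 74.1   0.3 182.2]
foot top scene 84 ((597.0441284179688, 194.7299041748047), 17.123071670532227)
head top scene 286 ((597.9213256835938, 194.47390747070312), (56.8064079284668, 32.54489517211914), 6.280154228210449)
```

All checks agree: the sensor is standing still on the mark, the slide is home, the catch is closed and the gripper is clear. Handing in.

```bash
python3 -c "
from station import bot
print(bot.hand_in()); print(bot.get_obs()['t'])"
```

```text
the job is handed in; nothing more can be done
None
the job is handed in; nothing more can be done
```

The attenuator is home in the holder with the catch over it, and the sensor stands by itself on the ring mark facing the laser. I handed the job in at about 39 s of the 72 s; no verdict was given.

**What I did**
- I lifted the yellow-tab slide by its tab from the filter block and pushed it down into the dovetail holder until it bottomed.
- I picked the sensor off the rest with the tool tilted 45°, because the arm cannot reach it level, and stood it on the free bench.
- I regripped it from above there, then set it down on the mark with about 8 N of contact.

**Last checks**
- **Attenuator:** its tab top reads 184 mm above the table, which is the fully home height. It bottomed with 5 N of upward force.
- **Catch:** the thumb piece has the same profile as when it was closed before the insertion.
- **Sensor position:** the head's centre is within about 1 mm of above the mark in both the wrist and scene views. The foot's centre is also within about 1.2 mm in the scene view.
- **Sensor facing:** it reads 97.7° against the laser's 97.7°.
- **Stillness:** two scene pictures about 1 s apart showed no movement. The gripper was open, well above everything, and felt no force.

**Where readings disagreed**
- One partial fit of the sensor's face gave a tilt of 0.015 rad, while the foot and head centres and the tool readings pointed to nearly upright. Both are inside the 0.04 rad limit.
- Different views put the ring's centre up to 3 mm apart. I used the position consistent with the holder.

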